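Put the chisels back in their own beds

ROBOT

A 6-joint arm with a two-finger parallel gripper is mounted at the origin on a cart in front of the work surface, level with it; the furniture and walls round the work are solid. World frame = base frame: x ahead of the robot, y to its left, z up, the work surface at z = 0. Lengths are in m, angles in rad, forces in N, time in s.
With the tool pointing down it reaches from about 0.35 to 0.975 m from the base axis. Payload 4.9 kg.
Tool frame: the origin (TCP) lies at the very end of the fingers, on their centre line; the grasp point (between the pads) lies 19 mm behind it (ctrl.grasp_offset is the distance from the TCP to the grasp point, in m); z points along the fingers, y is the line along which they close (so a half turn about z gives the same grasp; the last joint's range is limited). The gripper opens to 85 mm and grips with 20 to 120 N. Pads are 22 mm wide; open, the fingers measure 114 mm over their backs; the gripper's body (76 mm by 85 mm) begins 54 mm behind the grasp point. The pads swing forward as they close: fully open they stand 13 mm farther back than shut.
Start: joints at [1.188, 0.053, 1.613, -0, 1.476, -0.119], TCP at [0.163, 0.603, 0.231] pointing down, gripper open.
Joint ranges: [-3.01, 3.01], [-1.01, 2.22], [0.06, 2.58], [-1.02, 4.17], [0.09, 2.62], [-3.14, 3.14]. Speed limits (rad/s): [2.57, 2.57, 3.14, 3.14, 3.14, 3.14].

INTERFACE

Orientations are given as a rotation vector (axis times angle).
In Python, from station import ctrl, optics gives the robot as it stands.
- The arm moves only by the shell command python3 -m handwheel 'ROWS' [OPENING] [FORCE]. ROWS is JSON, a list of rows, each an object of numbers: "tx", "ty", "tz": the shift along the tool's x, y, z in mm; "roll": the turn about the tool's z in rad. A call has 1 to 12 rows; each row shifts and turns the commanded pose from where the row before left it, along the tool's axes as they then stand; what a row does not reach is not made up. A row lasts 1/12 s, in which the tool goes at most 41.7 mm and 7.16 degrees, less where a joint would pass 70% of its speed; a pose out of reach is approached as far as the arm can. A call with a gripper value outside its range is refused whole. OPENING is the finger opening in mm, from 0 to 85.4, set as the call begins (- or left out, the last holds). The fingers move at their own pace and stop on an object; FORCE is the grip in N (left out, the last holds). Time passes only in rows, so rows that do not move let the fingers close. It gives the time, the measured TCP pose, the force, the opening and the grip force at its end, in the units of the state.
- ctrl.get_obs(): the state, without advancing time (a new reading comes with each control period).
- optics.get_image(name): name is "scene" or "side" or "wrist"; returns (picture, depth): 480x640x3 uint8, red, green, blue; 480x640 float32, m along the optical axis (not along the pixel's ray), 0 where there is no reading.
- optics.camera_params(name): a dict with "mtx" (3x3 intrinsics, pixels), "k1" (the pictures are not rectified: a ray, as slopes to the right and down, at radius r is drawn at 1 + k1 r^2 times it, then the intrinsics apply), "extrinsics" (4x4, takes a point from camera to world coordinates); the wrist camera has in their place "tool_from_camera" (4x4, takes a point from camera to tool coordinates, whose origin is the TCP and whose axes are the flange's). Camera axes: x right, y down, z forward; pixel columns grow to the right and rows downward; lengths in m; the calibration is good to about 2 mm. A picture is of the moment at which its call begins: read the wrist's pose just before it. camera_params takes no time and is no camera call.
- ctrl.finish_job(): hands the job in; it is judged then, once.
The state is a dict: "t": time; "q": joint angles; "dq": joint speeds; "effort": joint torques, N m; "tool_pos": TCP position; "tool_rot": TCP orientation; "contact_force": force on the tool from outside, world axes, zero at the start; "wrist_torque": the same for the moment, N m; "opening": finger opening in m; "grip_force": force on a finger pad.
Only numpy, scipy, OpenCV 4.12 (cv2) and the standard library are available. Lean on these libraries where they do the work, as an engineer would, in place of code of your own. Each camera call takes 0.05 s, during which the arm holds its last target. There are 200 camera calls.

TASK

Chisels have been put back into one another's beds in the tool tray (two of them, or all three). Rearrange them so that each chisel lies flat and fully home in the bed whose slot is cut for its blade width, laying one aside in a free place on the way, and put the rasp from the saw table into its own bed; handles towards you. Leave the whetstone where it is.

Things in the scene. Friction and masses are not known exactly. Their poses are not given: they have to be found in the camera images.
- chisel_narrow: Narrow chisel: blade 12 mm wide, 4 thick, x = 15 to 130; reddish turned handle 28 mm thick, x = -130 to -15 mm, axis 14 mm up. Origin: middle of its 260 mm, level with the handle's underside; x from handle to edge, z up. 170 g, balances near x = -65 mm: pinch the handle across y at x = -55. 
- chisel_medium: Medium chisel: blade 18 mm wide, 4 thick, x = 2 to 142; pale turned handle 28 mm thick, x = -142 to -27 mm, axis 14 mm up. Origin: middle of its 285 mm, level with the handle's underside; x from handle to edge, z up. 190 g, balances near x = -65 mm: pinch the handle across y at x = -55. 
- chisel_wide: Wide chisel: blade 26 mm wide, 4 thick, x = 7 to 137; pale turned handle 28 mm thick, x = -137 to -22 mm, axis 14 mm up. Origin: middle of its 275 mm, level with the handle's underside; x from handle to edge, z up. 150 g, balances near x = -50 mm: pinch the handle across y at x = -55. Starts in the narrow bed, nose up, as its blade is too wide
- rasp: Rasp, 288 mm long, flat on the saw table left of the fence. Origin under its middle; x from handle to tip, z up. Pale wooden handle x = -144 to -52 mm, 28 mm wide, 31 high; flat steel x = -56 to 144, 26 wide, from 1 to 16 mm up. 220 g, balances near x = -10 mm: pinch the steel there across y, tips near the table
- bed_narrow: Narrow chisel's bed, one of four fixed wooden strips (300 x 66 mm, pitch 68) in a tray. Origin: centre of its underside; x from the handle end (near the robot) to the blade end. Blade slot from x = 25 to 131 mm, 16 mm wide at its floor (9 mm up), 24 at the top (18 up). 6 mm base, 3 mm cork pad at x = -140 to -118 for the handle's end, cheeks beside (21 high, gap 31 to 45). Finger room between
- bed_medium: Medium chisel's bed, one of four fixed wooden strips (300 x 66 mm, pitch 68) in a tray. Origin: centre of its underside; x from the handle end (near the robot) to the blade end. Blade slot from x = 25 to 131 mm, 22 mm wide at its floor (9 mm up), 30 at the top (18 up). Else like the narrow bed. In every bed a tool is home with its origin 6 mm above the bed's origin, x axes alike
- bed_wide: Wide chisel's bed, one of four fixed wooden strips (300 x 66 mm, pitch 68) in a tray. Origin: centre of its underside; x from the handle end (near the robot) to the blade end. Blade slot from x = 25 to 131 mm, 30 mm wide at its floor (9 mm up), 38 at the top (18 up). Else like the narrow bed
- bed_rasp: Rasp's bed, one of four fixed wooden strips (300 x 66 mm, pitch 68) in a tray. Origin: centre of its underside; x from the handle end (near the robot) to the blade end. Two short blade rests (x = 40 to 64, 116 to 140 mm; 30 mm wide at the floor, 7 up; 38 at the top, 18 up). Else like the narrow bed. No pad. Empty at first; any chisel can wait in it
- whetstone: Small dark oil stone 62 x 26 x 16 mm, loose on the table; not part of the job. Origin under its middle

How it is judged:
At the end, for the whole second after the job is handed in: Each chisel, and the rasp, lies home in its own bed: its origin within 15 mm along and 8 mm across the bed's origin and at most 9.5 mm above the bed's underside (home is 6 mm), its length within 0.06 rad of the bed's with the handle at the end nearer the robot, at rest and let go (x of chisel_narrow in the frame of bed_narrow between -0.015 and 0.015 m and y of chisel_narrow in the frame of bed_narrow between -0.008 and 0.008 m and z of chisel_narrow in the frame of bed_narrow between 0.002 and 0.0095 m and angle between the x axis of chisel_narrow and the x axis of bed_narrow, either way round below 0.06 rad and x of chisel_narrow_c0 in the frame of bed_narrow below -0.03 m and linear speed of each of chisel_narrow, chisel_medium, chisel_wide, rasp below 0.02 m/s and x of chisel_medium in the frame of bed_medium between -0.015 and 0.015 m and y of chisel_medium in the frame of bed_medium between -0.008 and 0.008 m and z of chisel_medium in the frame of bed_medium between 0.002 and 0.0095 m and angle between the x axis of chisel_medium and the x axis of bed_medium, either way round below 0.06 rad and x of chisel_medium_c0 in the frame of bed_medium below -0.03 m and x of chisel_wide in the frame of bed_wide between -0.015 and 0.015 m and y of chisel_wide in the frame of bed_wide between -0.008 and 0.008 m and z of chisel_wide in the frame of bed_wide between 0.002 and 0.0095 m and angle between the x axis of chisel_wide and the x axis of bed_wide, either way round below 0.06 rad and x of chisel_wide_c0 in the frame of bed_wide below -0.03 m and x of rasp in the frame of bed_rasp between -0.015 and 0.015 m and y of rasp in the frame of bed_rasp between -0.008 and 0.008 m and z of rasp in the frame of bed_rasp between 0.002 and 0.0095 m and angle between the x axis of rasp and the x axis of bed_rasp, either way round below 0.06 rad and x of rasp_c0 in the frame of bed_rasp below -0.03 m); the robot touches nothing.
It fails at once if the whetstone is pushed more than 30 mm (distance of whetstone from where it was at the start of the episode above 0.03 m).
It also fails if it takes over 106 s, if anything falls off the work surface, if the arm or the gripper's body presses on something with over 40 N, if the wrist force passes 120 N, or if a joint passes its speed limit or range.

## Working session

There is one attempt and no reset: what is moved stays moved. The work goes in short steps, Python scripts to look and compute and a shell command to move; the robot and the scene stay as the last step left them, time stands still between calls to the robot, and variables do not carry over. Pictures are saved under pics/ and viewed, at most 14 in all, crops included, and the job is handed in when it is done.

```bash
ls; mkdir -p pics; cat > h.py <<'E'
import numpy as np, cv2
from scipy.spatial.transform import Rotation as R
from station import ctrl, optics
def T_of(o):
    T=np.eye(4);T[:3,:3]=R.from_rotvec(o["tool_rot"]).as_matrix();T[:3,3]=o["tool_pos"];return T
def grab(n):
    o=ctrl.get_obs();im,d=optics.get_image(n);p=optics.camera_params(n)
    E=np.array(p["extrinsics"]) if n!="wrist" else T_of(o)@np.array(p["tool_from_camera"])
    return im,d,np.array(p["mtx"]),p["k1"],E
def rays(uv,K,k1):
    d=np.array([k1,0,0,0,0.]) 
    return cv2.undistortPoints(np.array(uv,float).reshape(-1,1,2),K,d).reshape(-1,2)
def cloud(d,K,k1,E):
    v,u=np.mgrid[:d.shape[0],:d.shape[1]]
    r=rays(np.stack([u,v],-1).reshape(-1,2),K,k1).reshape(*d.shape,2)
    P=np.concatenate([r,np.ones(d.shape+(1,))],-1)*d[...,None]
    W=P@E[:3,:3].T+E[:3,3];W[d==0]=np.nan
    return W
def save(n,im): cv2.imwrite("pics/"+n+".png",im[...,::-1])
E
python3 - <<'E'
from h import *
o=ctrl.get_obs();print(o["t"],o["tool_pos"],o["tool_rot"],o["opening"]);print(T_of(o)[:3,:3].round(3))
for n in("scene","side","wrist"):
    im,d,K,k1,E=grab(n);save(n+"0",im);np.savez("pics/%s0.npz"%n,im=im,d=d,K=K,k1=k1,E=E);print(n,K[0,0],k1,E.round(3).tolist(),(d==0).mean())
E
```

```text
pics
0.0 [0.16273223 0.60279515 0.23005249] [-0.41313622 -3.1137927   0.00318572] 0.08522737386505638
[[-0.965  0.261 -0.001]
 [ 0.261  0.965 -0.002]
 [ 0.    -0.002 -1.   ]]
scene 534.2840838479922 -0.051886885891711365 [[0.903, -0.3, 0.308, 0.219], [-0.43, -0.653, 0.623, -0.574], [0.014, -0.695, -0.719, 0.74], [0.0, 0.0, 0.0, 1.0]] 0.004020182291666666
side 490.6817764625583 -0.021226464353365695 [[-0.935, -0.253, 0.25, 0.298], [-0.355, 0.632, -0.689, 0.743], [0.016, -0.733, -0.681, 0.72], [0.0, 0.0, 0.0, 1.0]] 0.004182942708333333
wrist 354.92811789608794 -0.05723594126135881 [[0.26, 0.92, 0.293, 0.089], [0.965, -0.247, -0.081, 0.623], [-0.002, 0.304, -0.953, 0.374], [0.0, 0.0, 0.0, 1.0]] 0.004055989583333333
```

View pics/scene0.png

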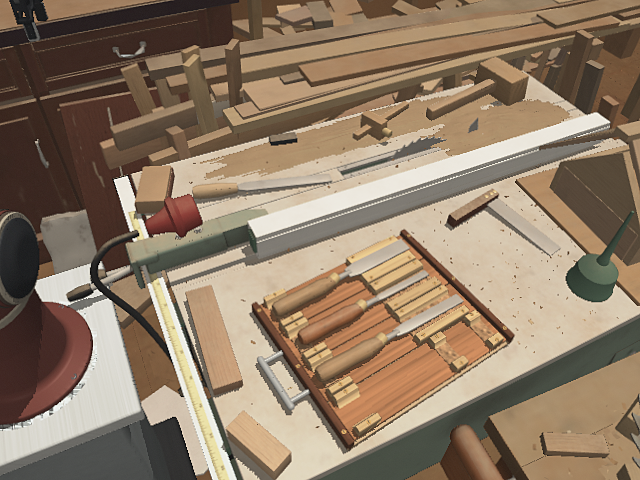

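View pics/side0.png

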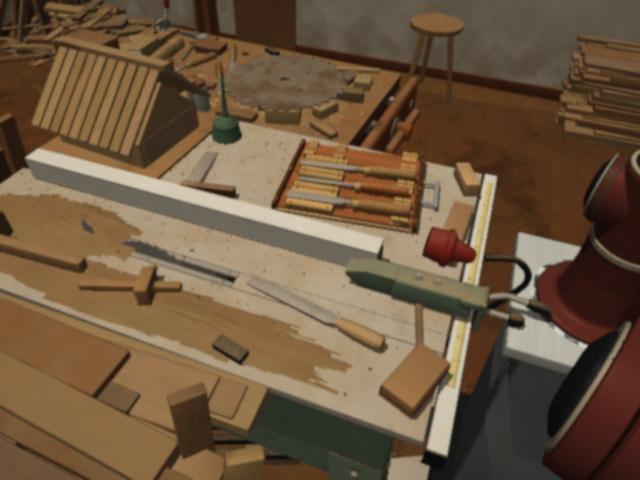

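Scene: tray with beds from left to right: pale handle (305,293), red (335,325), pale (355,355), empty rasp bed (400,390). The rasp lies at (195–330,185), the whetstone at (285,138). The side view agrees. Next, height map orthophotos.

```bash
cat >> h.py <<'E'
def ortho(W,im,x0,x1,y0,y1,s):
    """top view: row0 = x1 (far), col0 = y1 (left); s px per m"""
    H,Wd=int((x1-x0)*s),int((y1-y0)*s);z=np.full((H,Wd),-9.);c=np.zeros((H,Wd,3),np.uint8)
    P=W.reshape(-1,3);C=im.reshape(-1,3);ok=np.isfinite(P[:,0])&(P[:,2]<.25);P=P[ok];C=C[ok]
    o=np.argsort(P[:,2]);P=P[o];C=C[o]
    r=np.floor((x1-P[:,0])*s).astype(int);q=np.floor((y1-P[:,1])*s).astype(int)
    k=(r>=0)&(r<H)&(q>=0)&(q<Wd);z[r[k],q[k]]=P[k,2];c[r[k],q[k]]=C[k]
    return z,c
def load(n):
    f=np.load("pics/%s.npz"%n);return f["im"],f["d"],f["K"],float(f["k1"]),f["E"]
E
python3 - <<'E'
from h import *
outs=[]
for n in("scene0","side0"):
    im,d,K,k1,E=load(n);W=cloud(d,K,k1,E);s=500
    z,c=ortho(W,im,.2,1.1,-.35,.6,s)
    c=c.copy()
    for i in range(0,10): 
        cv2.putText(c,"%.1f"%(.2+.1*i),(0,int((.9-.1*i)*s)),0,.3,(255,0,0));c[int(min((.9-.1*i)*s,449)),::8]=(255,0,0)
    for j in range(10):
        y=.6-.1*j;cv2.putText(c,"%.1f"%y,(int((.6-y)*s),10),0,.3,(0,0,255));c[::8,int((.6-y)*s)]=(0,0,255)
    zz=cv2.applyColorMap(np.clip((z+.02)/.14*255,0,255).astype(np.uint8),cv2.COLORMAP_JET)[...,::-1]
    zz[z<-1]=0
    outs.append(c if n=="scene0" else c);
    if n=="scene0": outs.append(zz)
o=np.concatenate(outs[:2],1);save("ortho",cv2.resize(o,(800,int(800*o.shape[0]/o.shape[1]))))
E
```

```text
(no output)
```

View pics/ortho.png

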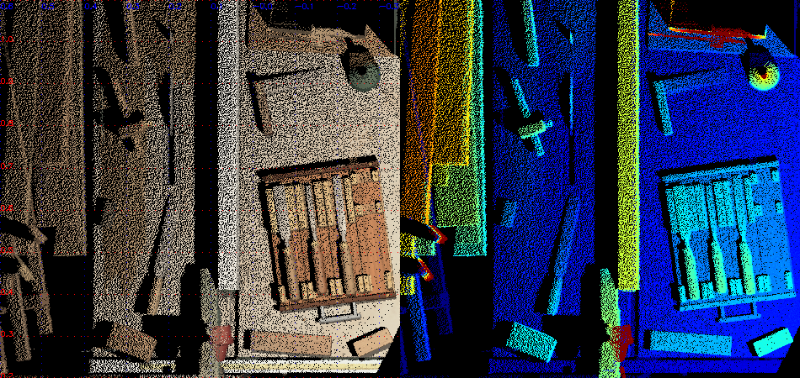

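```bash
cat >> h.py <<'E'
def plane(im,K,k1,E,x0,x1,y0,y1,z,s):
    H,Wd=int((x1-x0)*s),int((y1-y0)*s);v,u=np.mgrid[:H,:Wd]
    P=np.stack([x1-v/s,y1-u/s,np.full(u.shape,z)],-1).reshape(-1,3)
    C=np.linalg.inv(E);p,_=cv2.projectPoints(P,cv2.Rodrigues(C[:3,:3])[0],C[:3,3],K,np.array([k1,0,0,0,0.]))
    p=p.reshape(H,Wd,2).astype(np.float32)
    return cv2.remap(im,p[...,0],p[...,1],cv2.INTER_LINEAR).copy()
def grid(c,x0,x1,y0,y1,s,st=.05):
    for x in np.arange(np.ceil(x0/st)*st,x1,st): c[int((x1-x)*s),::6]=(255,0,0);cv2.putText(c,"%.2f"%x,(0,int((x1-x)*s)),0,.35,(255,0,0))
    for y in np.arange(np.ceil(y0/st)*st,y1,st): c[::6,int((y1-y)*s)]=(0,0,255);cv2.putText(c,"%.2f"%y,(int((y1-y)*s),10),0,.35,(0,0,255))
    return c
E
python3 - <<'E'
from h import *
a=(.36,.74,-.32,.06);b=(.36,.74,.1,.24);s=1500
im,d,K,k1,E=load("scene0");A=grid(plane(im,K,k1,E,*a,.025,s),*a,s)
im2,d2,K2,k2,E2=load("side0");B=grid(plane(im2,K2,k2,E2,*b,.015,s),*b,s)
save("tray0",np.concatenate([A,B],1))
# rasp: points above table
for n in("scene0","side0"):
    i,d,K,k1,E=load(n);W=cloud(d,K,k1,E).reshape(-1,3)
    t=W[(W[:,0]>.5)&(W[:,0]<.7)&(W[:,1]>-.0)&(W[:,1]<.04)];print(n,"table z",np.nanmedian(t[:,2]))
    k=(W[:,0]>.36)&(W[:,0]<.71)&(W[:,1]>.13)&(W[:,1]<.23)&(W[:,2]>.008)&(W[:,2]<.05);P=W[k]
    rc=cv2.minAreaRect(P[:,:2].astype(np.float32)*1000);print(rc)
    c=P[:,:2].mean(0);u,sv,vt=np.linalg.svd(P[:,:2]-c,full_matrices=False);print(c,vt[0],P[:,2].max(), np.percentile((P[:,:2]-c)@vt[0],[.2,99.8]))
    q=(P[:,:2]-c)@vt[0]*np.sign(vt[0][0])
    for lo in np.arange(-.15,.15,.02):
        m=(q>lo)&(q<lo+.02);
        if m.sum()>5:print("%.2f"%lo,np.median(P[m],0).round(4), np.ptp((P[m][:,:2]-c)@vt[1]).round(4),end=";")
    print()
    # tray rim
E
```

```text
Traceback (most recent call last):
  File "h.py", line 38, in grid
    for y in np.arange(np.ceil(y0/st)*st,y1,st): c[::6,int((y1-y)*s)]=(0,0,255);cv2.putText(c,"%.2f"%y,(int((y1-y)*s),10),0,.35,(0,0,255))
                                                 ~^^^^^^^^^^^^^^^^^^^
IndexError: index 209 is out of bounds for axis 1 with size 209
```

```bash
sed -i 's/c\[::6,int((y1-y)\*s)\]/c[::6,min(int((y1-y)*s),c.shape[1]-1)]/; s/c\[int((x1-x)\*s),::6\]/c[min(int((x1-x)*s),c.shape[0]-1),::6]/' h.py
python3 - <<'E'
from h import *
a=(.36,.74,-.32,.06);b=(.36,.74,.1,.24);s=1500
im,d,K,k1,E=load("scene0");A=grid(plane(im,K,k1,E,*a,.025,s),*a,s)
im2,d2,K2,k2,E2=load("side0");B=grid(plane(im2,K2,k2,E2,*b,.015,s),*b,s)
h=min(A.shape[0],B.shape[0]);save("tray0",np.concatenate([A[:h],B[:h]],1))
for n in("scene0","side0"):
    i,d,K,k1,E=load(n);W=cloud(d,K,k1,E).reshape(-1,3)
    t=W[(W[:,0]>.5)&(W[:,0]<.7)&(W[:,1]>-.0)&(W[:,1]<.03)];print(n,"table z",np.nanmedian(t[:,2]))
    k=(W[:,0]>.36)&(W[:,0]<.71)&(W[:,1]>.13)&(W[:,1]<.23)&(W[:,2]>.008)&(W[:,2]<.05);P=W[k]
    c=P[:,:2].mean(0);u,sv,vt=np.linalg.svd(P[:,:2]-c,full_matrices=False);print(c,vt[0],P[:,2].max(), np.percentile((P[:,:2]-c)@vt[0],[.2,99.8]))
    q=(P[:,:2]-c)@vt[0]*np.sign(vt[0][0])
    for lo in np.arange(-.15,.15,.02):
        m=(q>lo)&(q<lo+.02);
        if m.sum()>5:print("%.2f"%lo,np.median(P[m],0).round(4), np.ptp((P[m][:,:2]-c)@vt[1]).round(4),end=";")
    print()
E
```

```text
scene0 table z 6.568645197302381e-05
[0.47264532 0.21271142] [-0.98649817  0.16377226] 0.030788988194025757 [-0.15621312  0.11232838]
-0.13 [0.3619 0.2282 0.0192] 0.0029;-0.11 [0.3753 0.2264 0.019 ] 0.008;-0.09 [0.3938 0.2233 0.0203] 0.0127;-0.07 [0.4132 0.2211 0.0208] 0.0153;-0.05 [0.4317 0.2193 0.018 ] 0.0184;-0.03 [0.4536 0.2177 0.0143] 0.025;-0.01 [0.4735 0.2153 0.013 ] 0.0269;0.01 [0.493  0.211  0.0124] 0.0281;0.03 [0.5126 0.2078 0.0116] 0.0301;0.05 [0.5328 0.2032 0.0107] 0.0292;0.07 [0.5518 0.1988 0.0097] 0.0279;0.09 [0.5702 0.1955 0.0092] 0.0294;0.11 [0.5882 0.19   0.0085] 0.0265;0.13 [0.6064 0.1835 0.0085] 0.0241;
side0 table z nan
[0.50342701 0.21154867] [-0.99984623  0.01753636] 0.03933281722992299 [-0.10643098  0.14107026]
-0.15 [0.363  0.1312 0.0174] 0.0033;-0.11 [0.4051 0.2282 0.0247] 0.0063;-0.09 [0.4247 0.2272 0.0226] 0.0074;-0.07 [0.4465 0.2242 0.0144] 0.0164;-0.05 [0.4642 0.2195 0.0133] 0.0219;-0.03 [0.484  0.2186 0.0124] 0.0258;-0.01 [0.5034 0.2156 0.0114] 0.0303;0.01 [0.5233 0.2113 0.0103] 0.0316;0.03 [0.5425 0.2084 0.0097] 0.0299;0.05 [0.5619 0.2042 0.009 ] 0.0278;0.07 [0.5801 0.2011 0.0086] 0.028;0.09 [0.602  0.1922 0.0086] 0.0271;
  return np.nanmean(a, axis, out=out, keepdims=keepdims)
```

View pics/tray0.png

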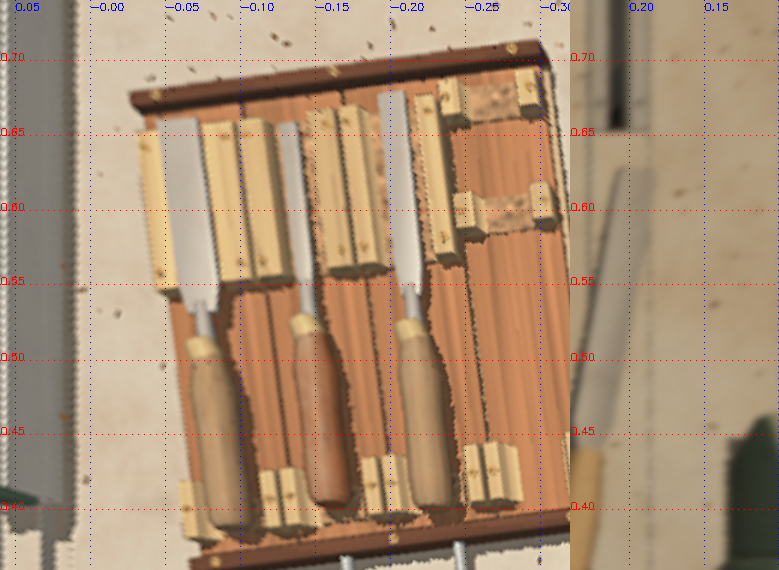

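The left bed holds the wide chisel, so it is the narrow bed. The middle bed holds the red narrow chisel, the third the medium one. I'll move the wrist camera over the tray to measure the slots.

```bash
python3 -m handwheel '[{"tz":-40,"roll":-0.123},{"tz":-40,"roll":-0.123},{"tz":-30,"roll":-0.124},{"tx":-12,"ty":-38},{"tx":-12,"ty":-38},{"tx":-12,"ty":-38},{"tx":-12,"ty":-38},{"tx":-12,"ty":-38},{"tx":-12,"ty":-38},{"tx":-12,"ty":-38},{"tx":-12,"ty":-38},{"tx":-12,"ty":-38}]' && python3 -m handwheel '[{"tx":-12,"ty":-38},{"tx":-12,"ty":-38},{"tx":-12,"ty":-38},{"tx":-12,"ty":-38},{"tx":-12,"ty":-38},{"tx":-12,"ty":-38},{"tx":-12,"ty":-38,"tz":10},{"tx":-12,"ty":-37,"tz":15},{"tx":-12,"ty":-35,"tz":20},{"tx":-12,"ty":-32,"tz":25},{"tx":-12,"ty":-32,"tz":25},{"tx":-12,"ty":-30,"tz":25}]'
python3 - <<'E'
from h import *
im,d,K,k1,E=grab("wrist");np.savez("pics/w1.npz",im=im,d=d,K=K,k1=k1,E=E)
a=(.36,.74,-.33,.03);s=1500
save("w1p",grid(plane(im,K,k1,E,*a,.025,s),*a,s))
E
```

```text
$[0]: bad value
```

View pics/w1p.png

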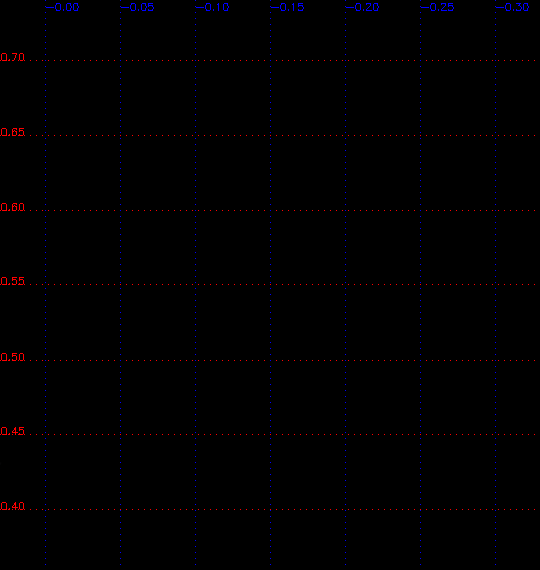

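The move was refused, so this view shows nothing of use. I'll test whether rows need all four keys.

```bash
python3 -m handwheel '[{"tx":0,"ty":0,"tz":-40,"roll":-0.12}]' || python3 -m handwheel --help
```

```text
t: 0.28
tool_pos: [0.1611, 0.5988, 0.2605]
tool_rot: [-0.222, -3.128, 0.028]
contact_force: [-0.3, 0.0, -2.3]
opening: 0.0853
grip_force: 0.0
```

```bash
python3 -m handwheel '[{"tx":0,"ty":0,"tz":-40,"roll":-0.124},{"tx":0,"ty":0,"tz":-30,"roll":-0.124},{"tx":-12,"ty":-38,"tz":0,"roll":0},{"tx":-12,"ty":-38,"tz":0,"roll":0},{"tx":-12,"ty":-38,"tz":0,"roll":0},{"tx":-12,"ty":-38,"tz":0,"roll":0},{"tx":-12,"ty":-38,"tz":0,"roll":0},{"tx":-12,"ty":-38,"tz":0,"roll":0},{"tx":-12,"ty":-38,"tz":0,"roll":0},{"tx":-12,"ty":-38,"tz":0,"roll":0},{"tx":-12,"ty":-38,"tz":0,"roll":0},{"tx":-12,"ty":-38,"tz":0,"roll":0}]' && python3 -m handwheel '[{"tx":-12,"ty":-38,"tz":0,"roll":0},{"tx":-12,"ty":-38,"tz":0,"roll":0},{"tx":-12,"ty":-38,"tz":0,"roll":0},{"tx":-12,"ty":-38,"tz":0,"roll":0},{"tx":-12,"ty":-38,"tz":0,"roll":0},{"tx":-12,"ty":-38,"tz":10,"roll":0},{"tx":-12,"ty":-36,"tz":15,"roll":0},{"tx":-12,"ty":-36,"tz":20,"roll":0},{"tx":-12,"ty":-32,"tz":25,"roll":0},{"tx":-12,"ty":-32,"tz":25,"roll":0},{"tx":-12,"ty":-30,"tz":25,"roll":0},{"tx":0,"ty":0,"tz":0,"roll":0}]' 
python3 - <<'E'
from h import *
im,d,K,k1,E=grab("wrist");np.savez("pics/w1.npz",im=im,d=d,K=K,k1=k1,E=E)
a=(.36,.74,-.33,.03);s=1500
save("w1q",grid(plane(im,K,k1,E,*a,.025,s),*a,s))
E
```

```text
t: 1.28
tool_pos: [0.3219, 0.2362, 0.3412]
tool_rot: [-0.165, 3.137, 0.0]
contact_force: [1.6, 0.3, 0.4]
opening: 0.0852
grip_force: 0.0
t: 2.28
tool_pos: [0.4914, -0.1412, 0.2153]
tool_rot: [0.156, -3.128, -0.005]
contact_force: [-0.8, 0.3, -0.9]
opening: 0.0852
grip_force: 0.0
```

View pics/w1q.png

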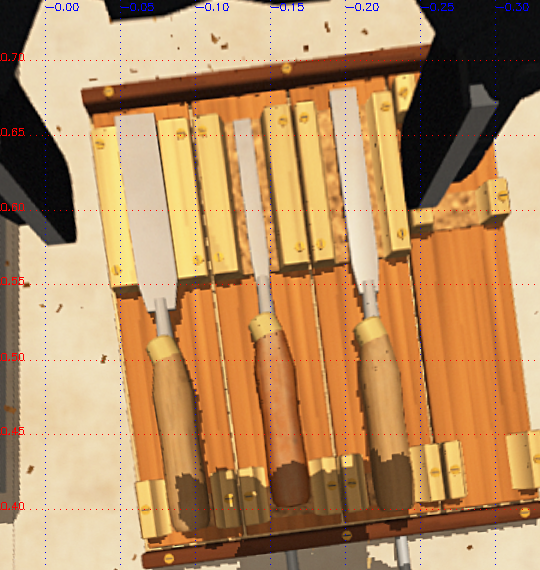

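Clear view: the top gap of the middle slot measures about 44 px = 29 mm (columns 220–264, row 125) and of the third about 56 px = 37 mm (316–372, row 105). So the order from the left is narrow, medium, wide, rasp, and all three chisels are cycled. Next I'll fit the tray model to the depth.

```bash
cat > fit.py <<'E'
from h import *
from scipy.optimize import minimize
def model(X,Y):
    b=np.clip(np.round((.102-Y)/.068),0,3).astype(int);y=np.abs(Y-(.102-.068*b));x=X
    h=np.full(X.shape,.006);top=np.array([.012,.015,.019,.019])[b]
    st=(b<3)&(x>.025)&(x<.131)
    h[st]=np.where(y[st]>top[st],.018,.009)
    r=(b==3)&(((x>.04)&(x<.064))|((x>.116)&(x<.14)));h[r]=np.where(y[r]>.019,.018,.007)
    c=(x>-.140)&(x<-.118);h[c]=np.where(y[c]>.0225,.021,.009)
    return h
def fit(W):
    P=W.reshape(-1,3);P=P[np.isfinite(P[:,0])&(P[:,0]>.36)&(P[:,0]<.72)&(P[:,1]<.0)&(P[:,1]>-.34)&(P[:,2]<.045)&(P[:,2]>.003)]
    def cost(p,full=False):
        x0,y0,th,z0=p;c,s=np.cos(th),np.sin(th)
        dx,dy=P[:,0]-x0,P[:,1]-y0;X=c*dx+s*dy;Y=-s*dx+c*dy
        k=(np.abs(X)<.148)&(np.abs(Y)<.134)
        e=np.abs(P[k,2]-z0-model(X[k],Y[k]));return np.minimum(e,.006).sum()/k.sum()*1000+abs(k.sum()/len(P)-.8)*0
    best=None
    for x0 in np.arange(.51,.56,.01):
        for y0 in(-.185,-.175,-.165,-.155):
            for t in(.09,.12,.15):
                for z0 in (.002,.006):
                    v=cost((x0,y0,t,z0))
                    if best is None or v<best[0]:best=(v,(x0,y0,t,z0))
    p=best[1];sx=np.array([[0]*4,[.006,0,0,0],[0,.006,0,0],[0,0,.03,0],[0,0,0,.004]])
    for _ in range(3):
        r=minimize(cost,p,method="Nelder-Mead",options=dict(initial_simplex=np.array(p)+sx,xatol=1e-5,fatol=1e-5,maxiter=800));p=r.x
    return r.x,r.fun
if __name__=="__main__":
    for n in("w1","scene0","side0"):
        im,d,K,k1,E=load(n);W=cloud(d,K,k1,E);p,f=fit(W);print(n,p.round(4),f)
        if n=="w1": p0=p
    np.save("tray.npy",p0)
E
python3 fit.py
```

```text
w1 [ 0.5392 -0.1804  0.1293  0.0105] 2.4093660918419775
scene0 [ 0.538  -0.1812  0.1274  0.0093] 2.564811781115473
side0 [ 0.5394 -0.1797  0.1287  0.0085] 3.046878141600287
```

```bash
cat > tools.py <<'E'
from h import *
import sys
def chk(n,p):
    im,d,K,k1,E=load(n);W=cloud(d,K,k1,E).reshape(-1,3);W=W[np.isfinite(W[:,0])]
    c,s=np.cos(p[2]),np.sin(p[2]);dx,dy=W[:,0]-p[0],W[:,1]-p[1];X=c*dx+s*dy;Y=-s*dx+c*dy;Z=W[:,2]
    t=(W[:,0]>.45)&(W[:,0]<.65)&(W[:,1]>0)&(W[:,1]<.025);print(n,"table",np.median(Z[t]).round(4) if t.any() else None)
    for b in range(4):
        y=Y-(.102-.068*b);r=[]
        m=(np.abs(y)<.032)&(np.abs(X+.02)<.03)&(np.abs(y)>.022);r.append(("base",np.median(Z[m])))
        m=(np.abs(y)<.031)&(X>.03)&(X<.125)&(np.abs(y)>.022);r.append(("strip",np.median(Z[m])))
        for x in(-.12,-.08,-.05,.05,.09,.12,.135):
            m=(np.abs(y)<.03)&(np.abs(X-x)<.008)
            if x<0: m&=(Z>.030);q=y[m]; r.append((x,"zmax%.4f"%np.percentile(Z[m],98) if m.sum()>5 else 0,"y %.4f %.4f"%(np.percentile(q,2),np.percentile(q,98)) if m.sum()>5 else 0))
            else:
                m&=np.abs(y)<.008;r.append((x,"z%.4f"%np.median(Z[m])))
        m=(np.abs(y)<.02)&(X<-.02)&(X>-.17)&(Z>.034);r.append(("butt",np.percentile(X[m],1)) if m.sum()>20 else None)
        print(b,[tuple(round(float(v),4) if not isinstance(v,str) else v for v in e) if e else e for e in r])
if __name__=="__main__":
    p=np.array([.539,-.1805,.1285,.010])
    for n in sys.argv[1:]:chk(n,p)
E
python3 tools.py w1 scene0 
python3 - <<'E'
from h import *
import cv2
p=np.array([.539,-.1805,.1285,.010])
im,d,K,k1,E=load("w1");a=(.36,.74,-.33,.03);s=1500;c=plane(im,K,k1,E,*a,.028,s)
def L(X,Y):
    x=p[0]+np.cos(p[2])*X-np.sin(p[2])*Y;y=p[1]+np.sin(p[2])*X+np.cos(p[2])*Y
    return (int((a[3]-y)*s),int((a[1]-x)*s))
for b,g in enumerate((12,15,19,19)):
    y0=.102-.068*b
    for sg in(-1,1):
        for xs,yi in(((.025,.131),g/1000),((-.14,-.118),.0225)):
            cv2.polylines(c,[np.array([L(xs[0],y0+sg*yi),L(xs[1],y0+sg*yi),L(xs[1],y0+sg*.033),L(xs[0],y0+sg*.033)])],True,(0,0,255),1)
save("ov",c)
E
```

```text
w1 table 0.0014
0 [('base', 0.0165), ('strip', 0.0285), (-0.12, 'zmax0.0460', 'y -0.0294 0.0290'), (-0.08, 'zmax0.0450', 'y -0.0134 0.0112'), (-0.05, 'zmax0.3099', 'y -0.0290 0.0143'), (0.05, 'z0.0327'), (0.09, 'z0.0323'), (0.12, 'z0.0318'), (0.135, 'z0.0317'), ('butt', -0.1328)]
1 [('base', 0.0173), ('strip', 0.0286), (-0.12, 'zmax0.0454', 'y -0.0291 0.0288'), (-0.08, 'zmax0.0439', 'y -0.0127 0.0115'), (-0.05, 'zmax0.3093', 'y -0.0282 0.0284'), (0.05, 'z0.0283'), (0.09, 'z0.0270'), (0.12, 'z0.0259'), (0.135, 'z0.0168'), ('butt', -0.1266)]
2 [('base', 0.252), ('strip', 0.0287), (-0.12, 'zmax0.0462', 'y -0.0289 0.0292'), (-0.08, 'zmax0.0438', 'y -0.0102 0.0124'), (-0.05, 'zmax0.3102', 'y 0.0021 0.0291'), (0.05, 'z0.0272'), (0.09, 'z0.0253'), (0.12, 'z0.0242'), (0.135, 'z0.0238'), ('butt', -0.1387)]
3 [('base', 0.0166), ('strip', 0.0225), (-0.12, 'zmax0.0333', 'y -0.0296 0.0296'), (-0.08, 0.0, 0.0), (-0.05, 0.0, 0.0), (0.05, 'z0.0177'), (0.09, 'znan'), (0.12, 'znan'), (0.135, 'znan'), None]
scene0 table 0.0
0 [('base', 0.015), ('strip', 0.0269), (-0.12, 'zmax0.0450', 'y -0.0292 0.0281'), (-0.08, 'zmax0.0445', 'y -0.0144 0.0069'), (-0.05, 'zmax0.0446', 'y -0.0149 0.0073'), (0.05, 'z0.0309'), (0.09, 'z0.0304'), (0.12, 'z0.0301'), (0.135, 'z0.0293'), ('butt', -0.1406)]
1 [('base', 0.0152), ('strip', 0.0275), (-0.12, 'zmax0.0449', 'y -0.0291 0.0285'), (-0.08, 'zmax0.0439', 'y -0.0126 0.0080'), (-0.05, 'zmax0.0431', 'y -0.0132 0.0093'), (0.05, 'z0.0257'), (0.09, 'z0.0246'), (0.12, 'z0.0234'), (0.135, 'z0.0154'), ('butt', -0.1327)]
2 [('base', 0.0156), ('strip', 0.0278), (-0.12, 'zmax0.0455', 'y -0.0286 0.0293'), (-0.08, 'zmax0.0437', 'y -0.0124 0.0096'), (-0.05, 'zmax0.0434', 'y -0.0126 0.0101'), (0.05, 'z0.0260'), (0.09, 'z0.0246'), (0.12, 'z0.0235'), (0.135, 'z0.0223'), ('butt', -0.1443)]
3 [('base', 0.0152), ('strip', 0.017), (-0.12, 'zmax0.0334', 'y -0.0296 0.0293'), (-0.08, 0.0, 0.0), (-0.05, 0.0, 0.0), (0.05, 'z0.0162'), (0.09, 'z0.0152'), (0.12, 'z0.0160'), (0.135, 'z0.0159'), None]
  return _methods._mean(a, axis=axis, dtype=dtype,
  ret = ret.dtype.type(ret / rcount)
```

View pics/ov.png

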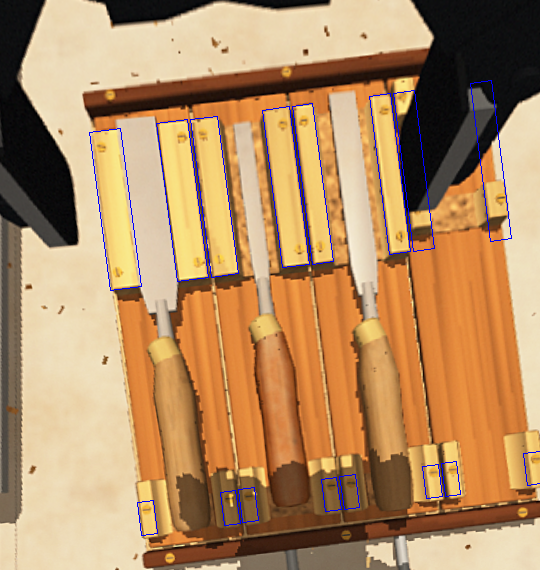

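Overlay matches: tray origin (0.539, −0.1805), yaw 0.128, bed underside z ≈ 0.009 (strips 0.027, base 0.015, handle tops ≈ 0.044). The chisels lie at about x = 0 in the beds they occupy. First the medium one (third bed) goes to wait in the rasp bed.

```bash
cat > go.py <<'E'
from h import *
import sys
# where: bed frame offsets from grip target; args: bed index, x in bed, y in bed
b,x,y=int(sys.argv[1]),float(sys.argv[2])/1000,float(sys.argv[3])/1000
th=.1285;o=ctrl.get_obs();T=T_of(o);c,s=np.cos(th),np.sin(th);Y=.102-.068*b+y
g=np.array([.539+c*x-s*Y,-.1805+s*x+c*Y]);yaw=np.arctan2(-T[1,0],-T[0,0])
d=g-T[:2,3];print("t",o["t"],"tx %.1f ty %.1f roll %.4f z %.1f"%(-(c*d[0]+s*d[1])*1e3,(-s*d[0]+c*d[1])*1e3,-(th-yaw),T[2,3]*1e3),"tilt",T[:2,2].round(4),"open",round(o["opening"],4),"F",np.round(o["contact_force"],1))
E
python3 -m handwheel '[{"tx":6,"ty":-39,"tz":0,"roll":-0.029},{"tx":6.7,"ty":-40,"tz":0,"roll":0},{"tx":0,"ty":0,"tz":40,"roll":0},{"tx":0,"ty":0,"tz":40,"roll":0},{"tx":0,"ty":0,"tz":40,"roll":0},{"tx":0,"ty":0,"tz":20,"roll":0},{"tx":0,"ty":0,"tz":0,"roll":0},{"tx":0,"ty":0,"tz":0,"roll":0}]' 46 60; python3 go.py 2 -55 0
```

```text
t: 3.0
tool_pos: [0.4898, -0.2174, 0.0829]
tool_rot: [0.21, -3.134, -0.001]
contact_force: [0.8, 0.2, 1.0]
opening: 0.046
grip_force: 0.0
t 3.0 tx 1.4 ty -3.7 roll 0.0055 z 82.9 tilt [-0.0008  0.0006] open 0.046 F [0.8 0.2 1. ]
```

```bash
python3 -m handwheel '[{"tx":1.4,"ty":-3.7,"tz":25,"roll":0.005},{"tx":0,"ty":0,"tz":25,"roll":0},{"tx":0,"ty":0,"tz":10,"roll":0},{"tx":0,"ty":0,"tz":0,"roll":0},{"tx":0,"ty":0,"tz":0,"roll":0}]'; python3 go.py 2 -55 0
```

```text
t: 3.42
tool_pos: [0.4902, -0.2225, 0.0246]
tool_rot: [-0.202, 3.133, -0.002]
contact_force: [-0.1, 0.5, 0.7]
opening: 0.0461
grip_force: 0.0
t 3.4167 tx 1.3 ty 1.4 roll 0.0001 z 24.6 tilt [ 0.0021 -0.0013] open 0.0461 F [-0.1  0.5  0.7]
```

```bash
python3 -m handwheel '[{"tx":0,"ty":0,"tz":5.5,"roll":0},{"tx":0,"ty":0,"tz":0,"roll":0}]' && python3 -m handwheel '[{"tx":0,"ty":0,"tz":0,"roll":0},{"tx":0,"ty":0,"tz":0,"roll":0},{"tx":0,"ty":0,"tz":0,"roll":0},{"tx":0,"ty":0,"tz":0,"roll":0}]' 15 60; python3 go.py 2 -55 0
```

```text
t: 3.58
tool_pos: [0.49, -0.2225, 0.0185]
tool_rot: [-0.201, 3.133, -0.002]
contact_force: [0.7, -0.5, -0.8]
opening: 0.0461
grip_force: 0.0
t: 3.92
tool_pos: [0.4898, -0.2225, 0.0184]
tool_rot: [-0.201, 3.134, -0.001]
contact_force: [-1.8, 1.4, 5.7]
opening: 0.0243
grip_force: 58.7
t 3.9167 tx 0.8 ty 1.3 roll -0.0003 z 18.4 tilt [ 0.0014 -0.0008] open 0.0243 F [-1.8  1.4  5.7]
```

```bash
python3 -m handwheel '[{"tx":0,"ty":0,"tz":-15,"roll":0},{"tx":0,"ty":0,"tz":-25,"roll":0},{"tx":0,"ty":-22,"tz":0,"roll":0},{"tx":0,"ty":-23,"tz":0,"roll":0},{"tx":0,"ty":-22,"tz":0,"roll":0},{"tx":0,"ty":0,"tz":0,"roll":0},{"tx":0,"ty":0,"tz":0,"roll":0}]';python3 go.py 3 -55 0
python3 - <<'E'
from h import *
im,d,K,k1,E=grab("scene");np.savez("pics/s2.npz",im=im,d=d,K=K,k1=k1,E=E);save("s2",im[200:480,230:560])
E
```

```text
t: 4.5
tool_pos: [0.4972, -0.2891, 0.0566]
tool_rot: [0.199, -3.135, -0.001]
contact_force: [-0.4, 0.9, -1.5]
opening: 0.0241
grip_force: 59.6
t 4.5 tx -0.4 ty 0.3 roll -0.0019 z 56.6 tilt [-0.0007  0.0008] open 0.0241 F [-0.4  0.9 -1.5]
```

View pics/s2.png

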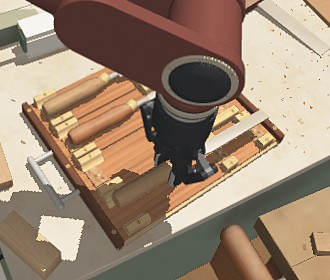

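The medium chisel is held above the rasp bed, about level, with its blade at crop (250,130). Lowering and releasing.

```bash
python3 -m handwheel '[{"tx":0,"ty":0,"tz":16,"roll":0},{"tx":0,"ty":0,"tz":16,"roll":0},{"tx":0,"ty":0,"tz":5,"roll":0},{"tx":0,"ty":0,"tz":0,"roll":0}]';python3 go.py 3 -55 0; python3 -m handwheel '[{"tx":0,"ty":0,"tz":0,"roll":0},{"tx":0,"ty":0,"tz":0,"roll":0},{"tx":0,"ty":0,"tz":0,"roll":0},{"tx":0,"ty":0,"tz":-20,"roll":0},{"tx":0,"ty":0,"tz":-35,"roll":0},{"tx":0,"ty":20,"tz":-10,"roll":0},{"tx":0,"ty":40,"tz":0,"roll":0},{"tx":0,"ty":40,"tz":0,"roll":0},{"tx":0,"ty":40,"tz":0,"roll":0},{"tx":0,"ty":40,"tz":0,"roll":0},{"tx":0,"ty":24,"tz":0,"roll":0},{"tx":0,"ty":0,"tz":0,"roll":0}]' 46;python3 go.py 0 -55 -1.5
```

```text
t: 4.88
tool_pos: [0.4967, -0.2869, 0.0191]
tool_rot: [0.202, -3.133, -0.004]
contact_force: [0.2, 0.4, -0.7]
opening: 0.0241
grip_force: 59.6
t 4.8833 tx -0.6 ty -1.9 roll 0.0006 z 19.1 tilt [-0.0025  0.0021] open 0.0241 F [ 0.2  0.4 -0.7]
t: 5.88
tool_pos: [0.4706, -0.0823, 0.0852]
tool_rot: [-0.208, 3.135, 0.002]
contact_force: [0.3, 0.5, -0.1]
opening: 0.0461
grip_force: 0.0
t 5.8833 tx -0.3 ty -5.6 roll 0.0043 z 85.2 tilt [-0.      0.0014] open 0.0461 F [ 0.3  0.5 -0.1]
```

```bash
python3 -m handwheel '[{"tx":0,"ty":-4.6,"tz":20,"roll":0.004},{"tx":0,"ty":0,"tz":20,"roll":0},{"tx":0,"ty":0,"tz":15,"roll":0},{"tx":0,"ty":0,"tz":10,"roll":0},{"tx":0,"ty":0,"tz":0,"roll":0},{"tx":0,"ty":0,"tz":0,"roll":0}]';python3 go.py 0 -55 -1.5;  python3 -m handwheel '[{"tx":0,"ty":0,"tz":0,"roll":0},{"tx":0,"ty":0,"tz":0,"roll":0},{"tx":0,"ty":0,"tz":0,"roll":0},{"tx":0,"ty":0,"tz":0,"roll":0}]' 15 60; python3 go.py 0 -55 0
```

```text
t: 6.38
tool_pos: [0.4721, -0.0911, 0.0202]
tool_rot: [0.194, -3.135, -0.0]
contact_force: [-0.0, -0.1, 0.4]
opening: 0.0458
grip_force: 0.0
t 6.3833 tx 0.1 ty 3.2 roll -0.0046 z 20.2 tilt [-0.0004  0.0001] open 0.0458 F [-0.  -0.1  0.4]
t: 6.72
tool_pos: [0.4734, -0.0913, 0.0217]
tool_rot: [-0.195, 3.133, -0.002]
contact_force: [-1.0, -0.1, 5.4]
opening: 0.0246
grip_force: 58.9
t 6.7167 tx 1.3 ty 5.1 roll -0.0041 z 21.7 tilt [ 0.0027 -0.0012] open 0.0246 F [-1.  -0.1  5.4]
```

```bash
python3 -m handwheel '[{"tx":0,"ty":0,"tz":-15,"roll":0},{"tx":0,"ty":0,"tz":-25,"roll":0},{"tx":0,"ty":0,"tz":-20,"roll":0},{"tx":0,"ty":-25,"tz":0,"roll":-0.004},{"tx":0,"ty":-30,"tz":0,"roll":0},{"tx":0,"ty":-30,"tz":0,"roll":0},{"tx":0,"ty":-26,"tz":0,"roll":0},{"tx":0,"ty":-20,"tz":0,"roll":0},{"tx":0,"ty":0,"tz":0,"roll":0},{"tx":0,"ty":0,"tz":0,"roll":0}]';python3 go.py 2 -55 0
python3 - <<'E'
from h import *
im,d,K,k1,E=grab("wrist");np.savez("pics/w2.npz",im=im,d=d,K=K,k1=k1,E=E);save("w2",im)
E
```

```text
t: 7.55
tool_pos: [0.4885, -0.2212, 0.0799]
tool_rot: [0.198, -3.135, -0.001]
contact_force: [-0.5, 0.4, -1.3]
opening: 0.0245
grip_force: 59.3
t 7.55 tx -0.3 ty -0.1 roll -0.0022 z 79.9 tilt [-0.0004  0.0006] open 0.0245 F [-0.5  0.4 -1.3]
```

View pics/w2.png

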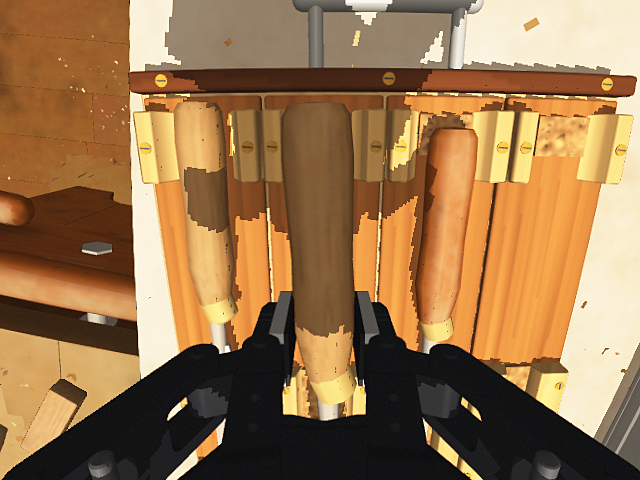

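Medium rests in the rasp bed (left handle in the picture, columns 180–235) and the wide chisel is held centred at column ~322, over the wide bed. Lowering.

```bash
python3 -m handwheel '[{"tx":0,"ty":0,"tz":20,"roll":0},{"tx":0,"ty":0,"tz":20,"roll":0},{"tx":0,"ty":0,"tz":10,"roll":0},{"tx":0,"ty":0,"tz":5,"roll":0},{"tx":0,"ty":0,"tz":4,"roll":0},{"tx":0,"ty":0,"tz":0,"roll":0}]';python3 go.py 2 -55 0; python3 -m handwheel '[{"tx":0,"ty":0,"tz":0,"roll":0},{"tx":0,"ty":0,"tz":0,"roll":0},{"tx":0,"ty":0,"tz":0,"roll":0},{"tx":0,"ty":0,"tz":-15,"roll":0},{"tx":0,"ty":0,"tz":-30,"roll":0},{"tx":0,"ty":20,"tz":-20,"roll":0},{"tx":0,"ty":25,"tz":0,"roll":0},{"tx":0,"ty":23,"tz":0,"roll":0},{"tx":0,"ty":0,"tz":0,"roll":0},{"tx":0,"ty":0,"tz":0,"roll":0}]' 46;python3 go.py 1 -55 -1
```

```text
t: 8.1
tool_pos: [0.4891, -0.2203, 0.0221]
tool_rot: [0.203, -3.135, -0.0]
contact_force: [-0.0, -0.6, -0.7]
opening: 0.0245
grip_force: 59.3
t 8.1 tx 0.4 ty -0.9 roll 0.0005 z 22.1 tilt [-0.0001  0.0001] open 0.0245 F [-0.  -0.6 -0.7]
t: 8.93
tool_pos: [0.4801, -0.1526, 0.0865]
tool_rot: [-0.204, 3.134, -0.001]
contact_force: [0.1, -0.2, 1.1]
opening: 0.046
grip_force: 0.0
t 8.9333 tx 0.2 ty -2.2 roll 0.0015 z 86.5 tilt [ 0.0007 -0.0006] open 0.046 F [ 0.1 -0.2  1.1]
```

Now narrow: from the medium bed to the narrow bed.

```bash
python3 -m handwheel '[{"tx":0,"ty":-1.5,"tz":20,"roll":0.001},{"tx":0,"ty":0,"tz":20,"roll":0},{"tx":0,"ty":0,"tz":17,"roll":0},{"tx":0,"ty":0,"tz":11,"roll":0},{"tx":0,"ty":0,"tz":0,"roll":0},{"tx":0,"ty":0,"tz":0,"roll":0}]';python3 go.py 1 -55 -1;  python3 -m handwheel '[{"tx":0,"ty":0,"tz":0,"roll":0},{"tx":0,"ty":0,"tz":0,"roll":0},{"tx":0,"ty":0,"tz":0,"roll":0},{"tx":0,"ty":0,"tz":0,"roll":0}]' 15 60; python3 go.py 1 -55 0;python3 -m handwheel '[{"tx":0,"ty":0,"tz":-15,"roll":0},{"tx":0,"ty":0,"tz":-25,"roll":0},{"tx":0,"ty":0,"tz":-20,"roll":0},{"tx":0,"ty":20,"tz":0,"roll":0},{"tx":0,"ty":28,"tz":0,"roll":0},{"tx":0,"ty":20,"tz":0,"roll":0},{"tx":0,"ty":0,"tz":0,"roll":0},{"tx":0,"ty":0,"tz":0,"roll":0}]';python3 go.py 0 -55 0
python3 - <<'E'
from h import *
im,d,K,k1,E=grab("scene");np.savez("pics/s3.npz",im=im,d=d,K=K,k1=k1,E=E)
im2=grab("side")[0];save("s3",np.concatenate([im[200:480,230:560],cv2.resize(im2[120:250,260:460],None,fx=2.15,fy=2.15,interpolation=2)[:280]],1))
E
```

```text
t: 9.43
tool_pos: [0.48, -0.1551, 0.0178]
tool_rot: [0.199, -3.134, -0.001]
contact_force: [0.0, 0.9, 0.8]
opening: 0.0459
grip_force: 0.0
t 9.4333 tx -0.2 ty 0.2 roll -0.0018 z 17.8 tilt [-0.0011  0.0004] open 0.0459 F [0.  0.9 0.8]
t: 9.77
tool_pos: [0.4815, -0.1554, 0.0197]
tool_rot: [-0.2, 3.133, -0.003]
contact_force: [-0.0, -0.3, 4.0]
opening: 0.0249
grip_force: 59.1
t 9.7667 tx 1.1 ty 1.8 roll -0.0012 z 19.7 tilt [ 0.0026 -0.0016] open 0.0249 F [-0.  -0.3  4. ]
t: 10.43
tool_pos: [0.4711, -0.0864, 0.0778]
tool_rot: [0.203, -3.134, 0.0]
contact_force: [-0.0, -0.1, -1.7]
opening: 0.0246
grip_force: 59.7
t 10.4333 tx -0.3 ty 0.0 roll 0.0007 z 77.8 tilt [-0.0006 -0.0001] open 0.0246 F [-0.  -0.1 -1.7]
```

View pics/s3.png

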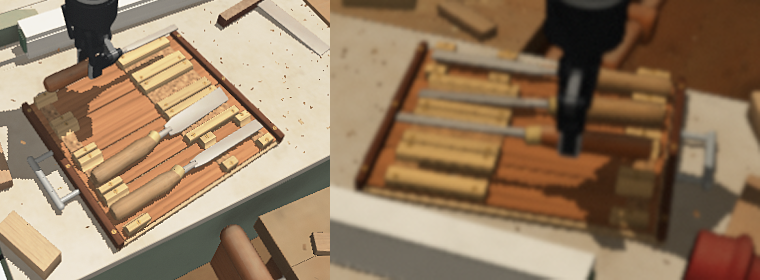

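Wide lies in its bed (crop (190,115)); the medium waits in the rasp bed; the narrow is held above the narrow bed. I'll check the alignment of the held blade.

```bash
cat > blade.py <<'E'
from h import *
import sys
n,b,zl,zh=sys.argv[1],int(sys.argv[2]),float(sys.argv[3]),float(sys.argv[4])
p=[.539,-.1805,.1285];im,d,K,k1,E=load(n);W=cloud(d,K,k1,E).reshape(-1,3);W=W[np.isfinite(W[:,0])]
c,s=np.cos(p[2]),np.sin(p[2]);dx,dy=W[:,0]-p[0],W[:,1]-p[1];X=c*dx+s*dy;Y=-s*dx+c*dy-(.102-.068*b)
m=(X>-.15)&(X<.17)&(np.abs(Y)<.025)&(W[:,2]>zl)&(W[:,2]<zh)
for x in np.arange(-.15,.17,.02):
    k=m&(X>=x)&(X<x+.02)
    if k.sum()>8: print("x%.2f y %.1f (%.1f..%.1f) z %.1f n%d"%(x+.01,1e3*np.median(Y[k]),*(1e3*np.percentile(Y[k],[3,97])),1e3*np.median(W[k,2]),k.sum()))
print("X range",np.percentile(X[m],[.5,99.5]).round(4))
E
python3 blade.py s3 0 .055 .11
```

```text
x-0.14 y -4.5 (-12.5..6.2) z 94.2 n91
x-0.12 y -8.3 (-14.3..6.9) z 98.1 n211
x-0.10 y -8.0 (-14.3..7.8) z 97.2 n196
x-0.08 y -7.8 (-13.6..6.7) z 96.4 n191
x-0.06 y -2.0 (-22.4..16.2) z 97.6 n242
x0.02 y -3.7 (-7.5..2.7) z 85.6 n64
x0.04 y -2.5 (-7.7..3.7) z 84.7 n72
x0.06 y -2.2 (-7.4..4.6) z 83.9 n70
x0.08 y -3.0 (-7.2..3.7) z 83.4 n70
x0.10 y -2.1 (-7.3..4.4) z 82.6 n65
x0.12 y -2.4 (-7.8..4.2) z 82.2 n44
X range [-0.1351  0.1208]
```

```bash
python3 -m handwheel '[{"tx":-3,"ty":1,"tz":20,"roll":0},{"tx":0,"ty":0,"tz":20,"roll":0},{"tx":0,"ty":0,"tz":9,"roll":0},{"tx":0,"ty":0,"tz":5,"roll":0},{"tx":0,"ty":0,"tz":4,"roll":0},{"tx":0,"ty":0,"tz":0,"roll":0}]';python3 go.py 0 -55 0; python3 -m handwheel '[{"tx":0,"ty":0,"tz":0,"roll":0},{"tx":0,"ty":0,"tz":0,"roll":0},{"tx":0,"ty":0,"tz":0,"roll":0},{"tx":0,"ty":0,"tz":-15,"roll":0},{"tx":0,"ty":0,"tz":-30,"roll":0},{"tx":0,"ty":-20,"tz":-20,"roll":0},{"tx":0,"ty":-40,"tz":0,"roll":0},{"tx":0,"ty":-40,"tz":0,"roll":0},{"tx":0,"ty":-40,"tz":0,"roll":0},{"tx":0,"ty":-40,"tz":0,"roll":0},{"tx":0,"ty":-24,"tz":0,"roll":0},{"tx":0,"ty":0,"tz":0,"roll":0}]' 46;python3 go.py 3 -55 0
python3 - <<'E'
from h import *
im,d,K,k1,E=grab("scene");np.savez("pics/s4.npz",im=im,d=d,K=K,k1=k1,E=E)
im,d,K,k1,E=grab("wrist");np.savez("pics/w4.npz",im=im,d=d,K=K,k1=k1,E=E)
E
python3 blade.py w4 3 .033 .055;python3 blade.py s4 0 .020 .055;
```

```text
t: 11.03
tool_pos: [0.4747, -0.0864, 0.0203]
tool_rot: [0.199, -3.135, 0.0]
contact_force: [-0.5, 0.3, -1.4]
opening: 0.025
grip_force: 59.7
t 11.0333 tx 3.3 ty 0.4 roll -0.0018 z 20.3 tilt [-0.0002 -0.0001] open 0.025 F [-0.5  0.3 -1.4]
t: 12.03
tool_pos: [0.5013, -0.2933, 0.0867]
tool_rot: [-0.193, 3.133, -0.006]
contact_force: [-0.3, -0.7, 0.2]
opening: 0.046
grip_force: 0.0
t 12.0333 tx 3.1 ty 5.1 roll -0.0055 z 86.7 tilt [ 0.0027 -0.0035] open 0.046 F [-0.3 -0.7  0.2]
x-0.14 y 1.4 (-9.4..12.4) z 39.9 n1334
x-0.12 y 1.4 (-9.7..12.7) z 40.7 n1758
x-0.10 y 1.0 (-9.4..12.0) z 40.4 n1546
x-0.08 y 1.0 (-9.6..11.8) z 40.4 n1430
x-0.06 y 1.0 (-10.4..12.1) z 41.0 n1351
x-0.04 y 1.1 (-8.4..10.3) z 39.0 n947
x-0.02 y 1.9 (-4.3..11.6) z 37.2 n490
x-0.00 y 0.6 (-2.5..3.8) z 33.9 n193
x0.02 y 1.3 (-7.5..6.9) z 33.3 n21
x0.04 y -1.0 (-8.1..7.7) z 33.1 n24
x0.06 y -1.0 (-7.7..7.8) z 33.1 n16
X range [-0.1445  0.0263]
x-0.14 y 16.9 (-23.6..24.5) z 27.9 n120
x-0.12 y -4.3 (-15.4..23.1) z 36.6 n277
x-0.10 y -6.1 (-14.0..21.1) z 39.1 n200
x-0.08 y -8.1 (-13.7..7.7) z 38.2 n174
x-0.06 y -7.7 (-13.9..7.1) z 38.0 n180
x-0.04 y -7.5 (-14.9..7.2) z 37.9 n164
x-0.02 y -5.8 (-12.3..7.2) z 35.2 n124
x-0.00 y -3.5 (-7.5..3.8) z 30.7 n66
x0.02 y -3.7 (-22.9..22.4) z 26.5 n137
x0.04 y -3.5 (-23.8..22.5) z 26.8 n187
x0.06 y -19.8 (-24.5..-10.3) z 26.6 n27
X range [-0.1425  0.0548]
```

Medium from the rasp bed to the medium bed.

```bash
python3 -m handwheel '[{"tx":3,"ty":5.6,"tz":20,"roll":-0.005},{"tx":0,"ty":0,"tz":20,"roll":0},{"tx":0,"ty":0,"tz":17,"roll":0},{"tx":0,"ty":0,"tz":11,"roll":0},{"tx":0,"ty":0,"tz":0,"roll":0},{"tx":0,"ty":0,"tz":0,"roll":0}]';python3 go.py 3 -55 1;  python3 -m handwheel '[{"tx":0,"ty":0,"tz":0,"roll":0},{"tx":0,"ty":0,"tz":0,"roll":0},{"tx":0,"ty":0,"tz":0,"roll":0},{"tx":0,"ty":0,"tz":0,"roll":0}]' 15 60; python3 go.py 3 -55 0;python3 -m handwheel '[{"tx":0,"ty":0,"tz":-15,"roll":0},{"tx":0,"ty":0,"tz":-25,"roll":0},{"tx":0,"ty":0,"tz":-25,"roll":0},{"tx":0,"ty":20,"tz":0,"roll":0},{"tx":0,"ty":32,"tz":0,"roll":0},{"tx":0,"ty":32,"tz":0,"roll":0},{"tx":0,"ty":32,"tz":0,"roll":0},{"tx":0,"ty":19,"tz":0,"roll":0},{"tx":0,"ty":0,"tz":0,"roll":0},{"tx":0,"ty":0,"tz":0,"roll":0}]';python3 go.py 1 -55 0
python3 - <<'E'
from h import *
im,d,K,k1,E=grab("scene");np.savez("pics/s5.npz",im=im,d=d,K=K,k1=k1,E=E)
E
python3 blade.py s5 1 .055 .11
```

```text
t: 12.63
tool_pos: [0.4965, -0.282, 0.0169]
tool_rot: [0.209, -3.134, -0.001]
contact_force: [0.6, -0.2, 0.4]
opening: 0.046
grip_force: 0.0
t 12.6333 tx -0.2 ty -5.8 roll 0.0047 z 16.9 tilt [-0.0009  0.0008] open 0.046 F [ 0.6 -0.2  0.4]
t: 12.97
tool_pos: [0.4979, -0.2837, 0.0192]
tool_rot: [-0.207, 3.132, -0.002]
contact_force: [-1.1, 1.9, 7.0]
opening: 0.0244
grip_force: 58.7
t 12.9667 tx 1.0 ty -4.9 roll 0.0036 z 19.2 tilt [ 0.0025 -0.0014] open 0.0244 F [-1.1  1.9  7. ]
t: 13.8
tool_pos: [0.4785, -0.1486, 0.0819]
tool_rot: [0.21, -3.134, 0.001]
contact_force: [-0.5, 0.7, -1.4]
opening: 0.0241
grip_force: 59.5
t 13.8 tx -0.9 ty -5.4 roll 0.0054 z 81.9 tilt [-0.0001 -0.0004] open 0.0241 F [-0.5  0.7 -1.4]
x-0.14 y -0.7 (-8.1..12.5) z 99.5 n243
x-0.12 y -2.1 (-9.1..13.7) z 101.0 n230
x-0.10 y -2.2 (-8.6..12.5) z 100.3 n216
x-0.08 y -2.7 (-8.7..13.2) z 100.5 n220
x-0.06 y -1.2 (-20.8..21.2) z 100.9 n265
x-0.00 y 6.4 (-3.0..12.6) z 92.7 n40
x0.02 y 4.0 (-3.8..13.6) z 92.3 n121
x0.04 y 4.3 (-3.4..13.3) z 92.3 n113
x0.06 y 4.4 (-3.9..13.3) z 92.2 n114
x0.08 y 4.1 (-3.7..13.3) z 92.3 n108
x0.10 y 3.9 (-3.8..13.9) z 92.0 n109
x0.12 y 4.4 (-3.4..14.1) z 91.7 n105
x0.14 y 3.3 (-3.8..12.4) z 92.3 n24
X range [-0.1482  0.1326]
```

```bash
python3 -m handwheel '[{"tx":-4,"ty":-5.5,"tz":20,"roll":0.005},{"tx":0,"ty":0,"tz":20,"roll":0},{"tx":0,"ty":0,"tz":12,"roll":0},{"tx":0,"ty":0,"tz":5,"roll":0},{"tx":0,"ty":0,"tz":4,"roll":0},{"tx":0,"ty":0,"tz":0,"roll":0}]';python3 go.py 1 -55 0; python3 -m handwheel '[{"tx":0,"ty":0,"tz":0,"roll":0},{"tx":0,"ty":0,"tz":0,"roll":0},{"tx":0,"ty":0,"tz":0,"roll":0},{"tx":0,"ty":0,"tz":-15,"roll":0},{"tx":0,"ty":0,"tz":-40,"roll":0},{"tx":0,"ty":0,"tz":-40,"roll":0},{"tx":0,"ty":0,"tz":-40,"roll":0},{"tx":0,"ty":0,"tz":-40,"roll":0},{"tx":0,"ty":0,"tz":0,"roll":0},{"tx":0,"ty":0,"tz":0,"roll":0}]' 46;python3 go.py 1 -55 0
python3 - <<'E'
from h import *
im,d,K,k1,E=grab("wrist");np.savez("pics/w6.npz",im=im,d=d,K=K,k1=k1,E=E)
a=(.36,.74,-.33,.03);s=1500
save("w6",grid(plane(im,K,k1,E,*a,.025,s),*a,s))
E
for b in 0 1 2; do python3 blade.py w6 $b .021 .055; done
```

```text
t: 14.35
tool_pos: [0.4833, -0.1545, 0.0207]
tool_rot: [0.199, -3.134, -0.001]
contact_force: [-0.6, -0.2, -1.6]
opening: 0.024
grip_force: 59.6
t 14.35 tx 3.0 ty 1.1 roll -0.0019 z 20.7 tilt [-0.0011  0.0003] open 0.024 F [-0.6 -0.2 -1.6]
t: 15.18
tool_pos: [0.4858, -0.1552, 0.2012]
tool_rot: [-0.199, 3.127, -0.007]
contact_force: [-0.3, 0.5, -0.5]
opening: 0.046
grip_force: 0.0
t 15.1833 tx 5.5 ty 2.1 roll -0.0011 z 201.2 tilt [ 0.0083 -0.0041] open 0.046 F [-0.3  0.5 -0.5]
x-0.14 y 19.0 (-24.4..24.5) z 28.2 n274
x-0.12 y -0.4 (-23.8..23.7) z 38.8 n1175
x-0.10 y -1.9 (-20.9..22.0) z 41.4 n857
x-0.08 y -2.9 (-12.6..9.7) z 41.0 n653
x-0.06 y -3.1 (-13.0..9.8) z 40.7 n643
x-0.04 y -3.6 (-13.5..9.7) z 40.3 n596
x-0.02 y -2.0 (-11.0..8.8) z 37.5 n444
x-0.00 y -1.5 (-6.3..8.9) z 33.0 n231
x0.02 y -1.5 (-23.2..23.3) z 28.8 n408
x0.04 y 11.8 (-24.2..24.5) z 28.5 n439
x0.06 y -21.6 (-24.7..24.7) z 28.5 n120
x0.08 y -21.8 (-24.9..-17.6) z 28.5 n110
x0.10 y -19.3 (-24.5..-13.3) z 28.5 n177
x0.12 y -17.9 (-24.5..-7.6) z 28.5 n203
x0.14 y -17.3 (-24.6..-13.5) z 28.4 n9
x0.16 y -10.9 (-24.4..1.4
[... 632 characters left out ...]
6 y -0.2 (-23.8..23.3) z 23.4 n341
X range [-0.1413  0.1597]
x-0.14 y -4.9 (-23.8..24.3) z 38.7 n501
x-0.12 y -3.2 (-24.0..23.9) z 42.3 n1073
x-0.10 y -3.3 (-22.8..21.7) z 42.6 n816
x-0.08 y -2.0 (-15.5..7.5) z 42.1 n669
x-0.06 y -1.0 (-15.0..8.9) z 42.1 n668
x-0.04 y -0.3 (-12.8..8.9) z 40.4 n513
x-0.02 y 2.1 (-8.5..10.3) z 39.0 n354
x-0.00 y 1.2 (-7.2..8.7) z 33.3 n230
x0.02 y 1.5 (-23.1..22.6) z 29.7 n505
x0.04 y -4.9 (-24.6..24.5) z 28.3 n377
x0.06 y 19.5 (13.9..24.8) z 28.8 n191
x0.08 y 17.6 (11.0..24.3) z 30.3 n224
x0.10 y 16.6 (6.4..24.4) z 30.3 n290
x0.12 y 14.0 (1.4..24.4) z 29.3 n331
x0.14 y 10.2 (-1.3..21.0) z 29.0 n72
x0.16 y 8.1 (-9.0..23.9) z 23.4 n267
X range [-0.1399  0.16  ]
```

View pics/w6.png

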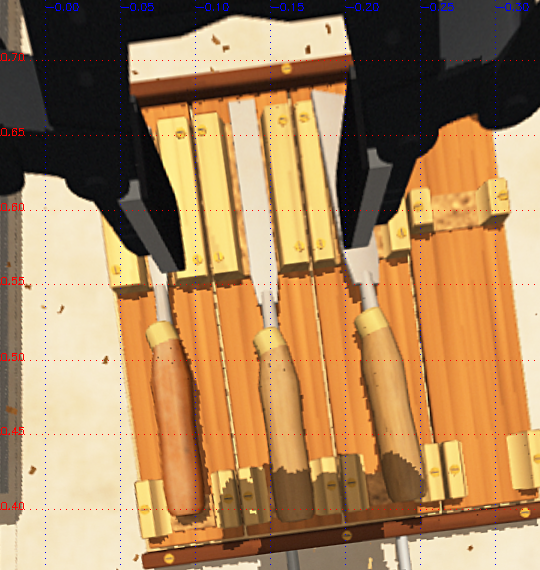

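Medium is home in the middle bed and narrow looks home at left. The wide one is twisted by about 0.08 rad: its tip at (325,95) rides on the left strip. I'll regrasp with the gripper turned to match, then straighten it.

```bash
python3 -m handwheel '[{"tx":1.5,"ty":-23,"tz":20,"roll":0},{"tx":2,"ty":-23,"tz":30,"roll":0},{"tx":2,"ty":-23,"tz":30,"roll":0},{"tx":0,"ty":0,"tz":35,"roll":-0.04},{"tx":0,"ty":0,"tz":5,"roll":-0.04},{"tx":0,"ty":0,"tz":0,"roll":0},{"tx":0,"ty":0,"tz":0,"roll":0}]' 46; python3 go.py 2 -55 -3
python3 - <<'E'
from h import *
im,d,K,k1,E=grab("wrist");np.savez("pics/w7.npz",im=im,d=d,K=K,k1=k1,E=E)
E
python3 blade.py w7 2 .032 .06
```

```text
t: 15.82
tool_pos: [0.4856, -0.2226, 0.0742]
tool_rot: [0.323, -3.122, -0.004]
contact_force: [1.1, -0.5, -0.1]
opening: 0.0461
grip_force: 0.0
t 15.8167 tx -3.3 ty -2.1 roll 0.0776 z 74.2 tilt [-0.0031  0.002 ] open 0.0461 F [ 1.1 -0.5 -0.1]
x-0.14 y -8.0 (-19.7..3.2) z 42.8 n907
x-0.12 y -7.5 (-19.8..4.7) z 43.9 n2170
x-0.10 y -6.4 (-18.0..5.2) z 43.2 n1846
x-0.08 y -5.1 (-16.4..6.1) z 42.2 n1634
x-0.06 y -3.8 (-15.7..8.0) z 42.3 n1579
x-0.04 y -2.8 (-13.9..7.9) z 40.8 n1116
x-0.02 y 0.4 (-9.8..9.7) z 39.3 n767
x-0.00 y 1.2 (-3.8..9.0) z 33.6 n410
x0.02 y 7.8 (0.2..13.3) z 33.7 n403
x0.04 y 9.6 (4.6..14.5) z 33.6 n287
X range [-0.1383  0.0433]
```

```bash
python3 -m handwheel '[{"tx":-3,"ty":-2.8,"tz":20,"roll":0.008},{"tx":0,"ty":0,"tz":20,"roll":0},{"tx":0,"ty":0,"tz":10,"roll":0},{"tx":0,"ty":0,"tz":4.5,"roll":0},{"tx":0,"ty":0,"tz":0,"roll":0},{"tx":0,"ty":0,"tz":0,"roll":0}]';python3 go.py 2 -55 -3.6;  python3 -m handwheel '[{"tx":0,"ty":0,"tz":0,"roll":0},{"tx":0,"ty":0,"tz":0,"roll":0},{"tx":0,"ty":0,"tz":0,"roll":0},{"tx":0,"ty":0,"tz":0,"roll":0}]' 15 70; python3 -m handwheel '[{"tx":0,"ty":0,"tz":-10,"roll":0},{"tx":0,"ty":0,"tz":-20,"roll":0},{"tx":0,"ty":0,"tz":-15,"roll":0.03},{"tx":0,"ty":3,"tz":0,"roll":0.04},{"tx":0,"ty":0,"tz":0,"roll":0},{"tx":0,"ty":0,"tz":0,"roll":0}]';python3 go.py 2 -55 0
python3 - <<'E'
from h import *
im,d,K,k1,E=grab("scene");np.savez("pics/s8.npz",im=im,d=d,K=K,k1=k1,E=E)
im,d,K,k1,E=grab("wrist");np.savez("pics/w8.npz",im=im,d=d,K=K,k1=k1,E=E)
E
python3 blade.py s8 2 .05 .1;python3 blade.py w8 2 .05 .1
```

```text
t: 16.37
tool_pos: [0.491, -0.2257, 0.0227]
tool_rot: [-0.312, 3.125, -0.001]
contact_force: [0.3, -0.2, 0.4]
opening: 0.0458
grip_force: 0.0
t 16.3667 tx 1.6 ty 1.1 roll 0.0708 z 22.7 tilt [ 0.0012 -0.0008] open 0.0458 F [ 0.3 -0.2  0.4]
t: 16.7
tool_pos: [0.4914, -0.2259, 0.0232]
tool_rot: [-0.311, 3.124, -0.002]
contact_force: [-0.6, 1.3, 7.0]
opening: 0.0235
grip_force: 68.8
t: 17.2
tool_pos: [0.4895, -0.2223, 0.0667]
tool_rot: [0.205, -3.135, 0.0]
contact_force: [-1.1, -1.5, -1.4]
opening: 0.0236
grip_force: 69.1
t 17.2 tx 0.6 ty 1.2 roll 0.0020 z 66.7 tilt [-0.0004 -0.    ] open 0.0236 F [-1.1 -1.5 -1.4]
x-0.14 y -4.4 (-12.8..7.8) z 82.9 n181
x-0.12 y -5.6 (-13.6..10.0) z 85.7 n261
x-0.10 y -6.1 (-13.4..9.4) z 85.0 n239
x-0.08 y -5.9 (-13.5..8.0) z 84.1 n234
x-0.06 y -0.0 (-23.1..18.1) z 85.1 n330
x-0.04 y 10.8 (6.9..11.7) z 83.4 n10
x-0.02 y -5.5 (-8.4..-0.8) z 76.8 n13
x-0.00 y -4.8 (-10.4..3.3) z 74.2 n32
x0.02 y -2.6 (-13.8..8.8) z 72.3 n189
x0.04 y -2.8 (-14.0..8.6) z 72.1 n200
x0.06 y -3.5 (-14.7..8.2) z 71.3 n190
x0.08 y -3.4 (-14.7..8.4) z 70.7 n185
x0.10 y -3.8 (-15.3..8.2) z 70.0 n180
x0.12 y -3.2 (-15.3..8.1) z 69.5 n174
x0.14 y -3.6 (-13.3..7.5) z 68.3 n26
X range [-0.1412  0.1319]
x-0.14 y -1.0 (-11.7..9.8) z 86.5 n2016
x-0.12 y -1.3 (-13.0..10.5) z 87.1 n4135
x-0.10 y -1.5 (-12.9..10.0) z 86.1 n3394
x-0.08 y -1.5 (-12.8..9.5) z 85.2 n2882
x-0.06 y -1.0 (-23.2..22.0) z 85.7 n4861
x-0.04 y -1.8 (-13.3..10.3) z 83.3 n1834
x-0.02 y 0.4 (-9.4..9.7) z 81.7 n1108
x-0.00 y -2.7 (-9.8..2.5) z 75.6 n426
X range [-0.1396  0.001 ]
```

Blade is parallel to the bed now, about 2 mm to the right. Correct and lower.

```bash
python3 -m handwheel '[{"tx":-3,"ty":2,"tz":0,"roll":-0.006},{"tx":0,"ty":0,"tz":0,"roll":0},{"tx":0,"ty":0,"tz":20,"roll":0},{"tx":0,"ty":0,"tz":12,"roll":0},{"tx":0,"ty":0,"tz":6,"roll":0},{"tx":0,"ty":0,"tz":5,"roll":0},{"tx":0,"ty":0,"tz":2,"roll":0},{"tx":0,"ty":0,"tz":0,"roll":0},{"tx":0,"ty":0,"tz":0,"roll":0}]';python3 go.py 2 -55 0
python3 -m handwheel '[{"tx":0,"ty":0,"tz":0,"roll":0},{"tx":0,"ty":0,"tz":0,"roll":0},{"tx":0,"ty":0,"tz":0,"roll":0},{"tx":0,"ty":0,"tz":-15,"roll":0},{"tx":0,"ty":0,"tz":-40,"roll":0},{"tx":0,"ty":0,"tz":-40,"roll":0},{"tx":0,"ty":0,"tz":-40,"roll":0},{"tx":0,"ty":0,"tz":-40,"roll":0},{"tx":0,"ty":0,"tz":-40,"roll":0},{"tx":0,"ty":0,"tz":0,"roll":0}]' 46
python3 -m handwheel '[{"tx":0,"ty":40,"tz":0,"roll":0},{"tx":0,"ty":40,"tz":0,"roll":0},{"tx":0,"ty":40,"tz":0,"roll":0},{"tx":0,"ty":40,"tz":0,"roll":0},{"tx":0,"ty":40,"tz":0,"roll":0},{"tx":0,"ty":40,"tz":0,"roll":0},{"tx":0,"ty":40,"tz":0,"roll":0},{"tx":0,"ty":40,"tz":0,"roll":0},{"tx":0,"ty":30,"tz":0,"roll":0},{"tx":0,"ty":30,"tz":0,"roll":0},{"tx":0,"ty":0,"tz":0,"roll":0}]' 70
python3 - <<'E'
from h import *
im,d,K,k1,E=grab("scene");np.savez("pics/s9.npz",im=im,d=d,K=K,k1=k1,E=E)
a=(.37,.73,-.31,.01);s=1500;A=grid(plane(im,K,k1,E,*a,.025,s),*a,s)
im,d,K,k1,E=grab("wrist");np.savez("pics/w9.npz",im=im,d=d,K=K,k1=k1,E=E)
b=(.37,.73,.1,.29);B=grid(plane(im,K,k1,E,*b,.01,s),*b,s);h=min(len(A),len(B));save("s9",np.concatenate([A[:h],B[:h]],1))
E
python3 tools.py s9 2>/dev/null
```

```text
t: 18.05
tool_pos: [0.4931, -0.2206, 0.023]
tool_rot: [-0.212, 3.134, -0.001]
contact_force: [-2.7, 1.5, 5.5]
opening: 0.0238
grip_force: 69.9
t 18.05 tx 4.4 ty -0.1 roll 0.0069 z 23.0 tilt [ 0.0003 -0.0005] open 0.0238 F [-2.7  1.5  5.5]
t: 18.88
tool_pos: [0.4964, -0.2225, 0.2475]
tool_rot: [-0.212, 3.121, -0.015]
contact_force: [0.7, 0.3, 1.7]
opening: 0.0461
grip_force: 0.0
t: 19.8
tool_pos: [0.4402, 0.1604, 0.2364]
tool_rot: [0.221, -3.133, -0.003]
contact_force: [-0.7, -1.2, 0.3]
opening: 0.0702
grip_force: 0.0
s9 table -0.0001
0 [('base', 0.015), ('strip', 0.0269), (-0.12, 'zmax0.0444', 'y -0.0287 0.0267'), (-0.08, 'zmax0.0432', 'y -0.0143 0.0082'), (-0.05, 'zmax0.0429', 'y -0.0144 0.0082'), (0.05, 'z0.0263'), (0.09, 'z0.0253'), (0.12, 'z0.0245'), (0.135, 'z0.0152'), ('butt', -0.1303)]
1 [('base', 0.0153), ('strip', 0.0275), (-0.12, 'zmax0.0460', 'y -0.0289 0.0284'), (-0.08, 'zmax0.0434', 'y -0.0140 0.0073'), (-0.05, 'zmax0.0418', 'y -0.0146 0.0060'), (0.05, 'z0.0251'), (0.09, 'z0.0237'), (0.12, 'z0.0227'), (0.135, 'z0.0219'), ('butt', -0.1432)]
2 [('base', 0.0156), ('strip', 0.0277), (-0.12, 'zmax0.0457', 'y -0.0286 0.0277'), (-0.08, 'zmax0.0434', 'y -0.0076 0.0143'), (-0.05, 'zmax0.0434', 'y -0.0083 0.0150'), (0.05, 'z0.0264'), (0.09, 'z0.0247'), (0.12, 'z0.0236'), (0.135, 'z0.0222'), ('butt', -0.1367)]
3 [('base', 0.0152), ('strip', 0.0169), (-0.12, 'zmax0.0326', 'y -0.0296 0.0293'), (-0.08, 0.0, 0.0), (-0.05, 0.0, 0.0), (0.05, 'z0.0162'), (0.09, 'z0.0152'), (0.12, 'z0.0164'), (0.135, 'z0.0159'), None]
```

View pics/s9.png

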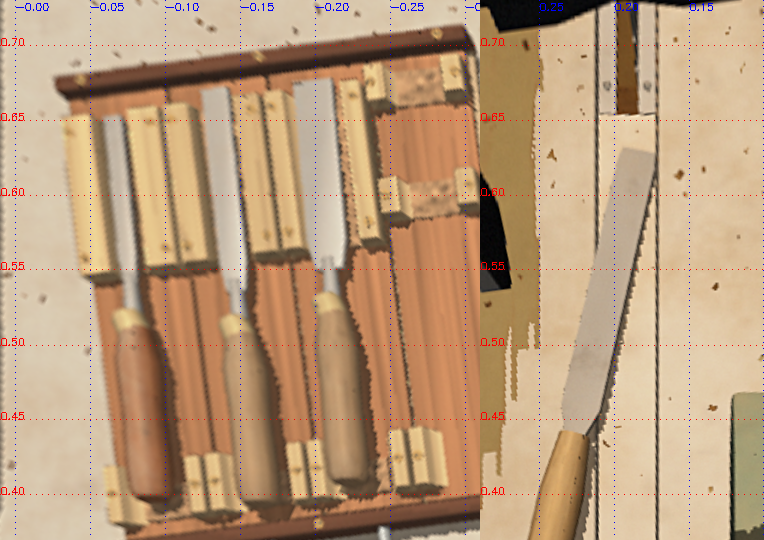

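All three chisels look flat in their beds, with blade tops z 0.022–0.026 like the ones that started home. The rasp's steel runs from (581,425) to its tip at (638,150). Next I'll measure blade yaws and the rasp pose.

```bash
cat > steel.py <<'E'
from h import *
import sys
n=sys.argv[1];im,d,K,k1,E=load(n);s=2000;th=.1285;c,sn=np.cos(th),np.sin(th)
a=(.36,.74,-.33,.03);A=plane(im,K,k1,E,*a,.0245,s).astype(int)
hsv=cv2.cvtColor(A.astype(np.uint8),cv2.COLOR_RGB2HSV);v,u=np.mgrid[:A.shape[0],:A.shape[1]]
x=a[1]-v/s-.539;y=a[3]-u/s+.1805;X=c*x+sn*y;Y=-sn*x+c*y
for b,w in enumerate((12,18,26)):
    yy=Y-(.102-.068*b);m=(hsv[...,1]<60)&(np.abs(yy)<.022)&(X>.03)&(X<.125)
    xs,cs,ws=[],[],[]
    for x0 in np.arange(.03,.125,.01):
        k=m&(X>=x0)&(X<x0+.01)
        if k.sum()<60: continue
        e=np.percentile(yy[k],[2,98]);xs.append(x0+.005);cs.append(e.mean());ws.append(e[1]-e[0])
    if len(xs)>2:q=np.polyfit(xs,cs,1);print(n,b,"yaw rel %.3f y@x=.08 %.1f, y@0 %.1f"%(q[0],1e3*np.polyval(q,.08),1e3*q[1]),np.round(np.array(ws)*1e3,1))
E
python3 steel.py s9
python3 - <<'E'
from h import *
for n in("w9","s9"):
    im,d,K,k1,E=load(n);W=cloud(d,K,k1,E).reshape(-1,3)
    off=.0012 if n[0]=="w" else 0
    k=(W[:,0]>.33)&(W[:,0]<.66)&(W[:,1]>.15)&(W[:,1]<.29)&(W[:,2]>.005+off)&(W[:,2]<.05)&(W[:,1]<.33-.21*W[:,0]+.04)
    P=W[k];ps=[]
    for x in np.arange(.36,.64,.02):
        m=np.abs(P[:,0]-x)<.006
        if m.sum()>10:
            e=np.percentile(P[m,1],[2,98]);ps.append((x,e.mean()));print("%.2f y %.1f w %.1f z %.1f"%(x,e.mean()*1e3,np.ptp(e)*1e3,np.percentile(P[m,2],90)*1e3),end="; ")
    ps=np.array(ps);t=ps[(ps[:,0]>.47)&(ps[:,0]<.61)];q=np.polyfit(t[:,0],t[:,1],1);print("\n",n,"yaw",np.arctan(q[0]),"y@.5",np.polyval(q,.5),"tip x",P[:,0].max(),np.percentile(P[:,0],99.7))
E
```

```text
s9 0 yaw rel -0.023 y@x=.08 -0.9, y@0 1.0 [13.  13.1 12.8 13.5 13.6 13.3 13.1 13.1 13.7 13.4]
s9 1 yaw rel -0.021 y@x=.08 -2.8, y@0 -1.1 [18.3 18.5 18.2 17.8 18.3 18.  17.7 17.1 17.1 17.2]
s9 2 yaw rel -0.039 y@x=.08 0.7, y@0 3.8 [25.8 25.7 25.6 25.5 25.7 25.6 25.  25.  24.9 25.6]
0.36 y 241.7 w 25.7 z 30.8; 0.38 y 238.2 w 27.5 z 30.9; 0.40 y 234.0 w 27.3 z 29.6; 0.42 y 230.1 w 23.8 z 26.8; 0.44 y 225.9 w 19.6 z 23.7; 0.46 y 220.7 w 25.6 z 16.3; 0.48 y 216.7 w 26.2 z 15.4; 0.50 y 212.3 w 26.3 z 14.6; 0.52 y 208.1 w 26.6 z 13.3; 0.54 y 203.9 w 26.2 z 12.5; 0.56 y 199.5 w 25.8 z 11.5; 0.58 y 195.3 w 25.8 z 10.7; 0.60 y 191.0 w 25.7 z 9.9; 0.62 y 178.4 w 41.4 z 8.4; 
 w9 yaw -0.2104359965455701 y@.5 0.2123861618287735 tip x 0.6332840756864057 0.6306029037146784
0.36 y 237.2 w 21.7 z 29.6; 0.38 y 233.1 w 23.7 z 29.3; 0.40 y 230.6 w 23.9 z 28.6; 0.42 y 225.8 w 21.6 z 25.4; 0.44 y 222.9 w 18.6 z 22.2; 0.46 y 218.4 w 28.0 z 15.5; 0.48 y 216.4 w 28.4 z 14.7; 0.50 y 211.5 w 27.7 z 13.6; 0.52 y 206.7 w 26.1 z 12.4; 0.54 y 202.4 w 27.2 z 11.8; 0.56 y 198.2 w 29.2 z 10.3; 0.58 y 193.9 w 27.5 z 9.7; 0.60 y 189.1 w 27.1 z 9.0; 0.62 y 184.9 w 27.0 z 8.2; 
 s9 yaw -0.22086521148098814 y@.5 0.21156414848427718 tip x 0.6323182058437473 0.6296458488846768
```

```bash
cat > gor.py <<'E'
from h import *
import sys
g=np.array([float(sys.argv[1]),float(sys.argv[2])]);th=float(sys.argv[3])
o=ctrl.get_obs();T=T_of(o);c,s=np.cos(th),np.sin(th);yaw=np.arctan2(-T[1,0],-T[0,0]);d=g-T[:2,3]
print("t",o["t"],"tx %.1f ty %.1f roll %.4f z %.1f"%(-(c*d[0]+s*d[1])*1e3,(-s*d[0]+c*d[1])*1e3,-(th-yaw),T[2,3]*1e3),"F",np.round(o["contact_force"],1))
E
python3 -m handwheel '[{"tx":0,"ty":0,"tz":20,"roll":0.118},{"tx":0,"ty":0,"tz":25,"roll":0.118},{"tx":0,"ty":0,"tz":25,"roll":0.117},{"tx":-15,"ty":31.5,"tz":0,"roll":0},{"tx":-15.5,"ty":31.7,"tz":0,"roll":0},{"tx":0,"ty":0,"tz":35,"roll":0},{"tx":0,"ty":0,"tz":35,"roll":0},{"tx":0,"ty":0,"tz":30,"roll":0},{"tx":0,"ty":0,"tz":0,"roll":0},{"tx":0,"ty":0,"tz":0,"roll":0}]' 56; python3 gor.py .4833 .2158 -.212
```

```text
t: 20.73
tool_pos: [0.4836, 0.2099, 0.0649]
tool_rot: [-0.344, -3.118, 0.003]
contact_force: [0.7, 0.3, 0.1]
opening: 0.056
grip_force: 0.0
t 20.7333 tx 1.6 ty 5.7 roll -0.0076 z 64.9 F [0.7 0.3 0.1]
```

```bash
python3 -m handwheel '[{"tx":1.5,"ty":5.5,"tz":25,"roll":-0.007},{"tx":0,"ty":0,"tz":20,"roll":0},{"tx":0,"ty":0,"tz":10,"roll":0},{"tx":0,"ty":0,"tz":0,"roll":0},{"tx":0,"ty":0,"tz":0,"roll":0}]'; python3 gor.py .4833 .2158 -.212
```

```text
t: 21.15
tool_pos: [0.4857, 0.2171, 0.0132]
tool_rot: [0.331, 3.122, 0.001]
contact_force: [0.5, 0.2, 0.2]
opening: 0.0562
grip_force: 0.0
t 21.15 tx 2.1 ty -1.8 roll 0.0006 z 13.2 F [0.5 0.2 0.2]
```

```bash
python3 -m handwheel '[{"tx":1.5,"ty":-1,"tz":8.5,"roll":0},{"tx":0,"ty":0,"tz":0,"roll":0},{"tx":0,"ty":0,"tz":0,"roll":0}]'; python3 -m handwheel '[{"tx":0,"ty":0,"tz":0,"roll":0},{"tx":0,"ty":0,"tz":0,"roll":0},{"tx":0,"ty":0,"tz":0,"roll":0},{"tx":0,"ty":0,"tz":0,"roll":0},{"tx":0,"ty":0,"tz":0,"roll":0}]' 15 100;  python3 gor.py .4833 .2158 -.212;python3 -m handwheel '[{"tx":0,"ty":0,"tz":-10,"roll":0},{"tx":0,"ty":0,"tz":-15,"roll":0},{"tx":0,"ty":0,"tz":0,"roll":0},{"tx":0,"ty":0,"tz":0,"roll":0}]'
python3 - <<'E'
from h import *
im,d,K,k1,E=grab("side");np.savez("pics/d10.npz",im=im,d=d,K=K,k1=k1,E=E)
W=cloud(d,K,k1,E).reshape(-1,3)
for x in np.arange(.34,.65,.02):
    m=(np.abs(W[:,0]-x)<.008)&(np.abs(W[:,1]-(.2137-.215*(x-.493)))<.012);print("%.2f %.1f"%(x,1e3*np.nanmedian(W[m,2])) if m.sum()>3 else "",end="; ")
E
```

```text
t: 21.4
tool_pos: [0.483, 0.2165, 0.0037]
tool_rot: [0.33, 3.124, 0.0]
contact_force: [-0.3, 0.2, -0.1]
opening: 0.0559
grip_force: 0.0
t: 21.82
tool_pos: [0.4833, 0.2166, 0.004]
tool_rot: [0.33, 3.124, -0.0]
contact_force: [-2.1, -1.4, 5.8]
opening: 0.0221
grip_force: 98.0
t 21.8167 tx -0.2 ty -0.8 roll 0.0014 z 4.0 F [-2.1 -1.4  5.8]
t: 22.15
tool_pos: [0.4836, 0.2168, 0.029]
tool_rot: [0.33, 3.122, 0.002]
contact_force: [-0.2, -0.6, -2.4]
opening: 0.0227
grip_force: 98.6
0.34 349.6; 0.36 353.0; 0.38 351.8; 0.40 50.4; 0.42 2.1; 0.44 40.7; 0.46 38.3; 0.48 51.9; 0.50 341.7; 0.52 0.2; 0.54 -1.2; 0.56 0.5; 0.58 32.3; 0.60 31.2; 0.62 30.3; 0.64 -0.1;
```

```bash
python3 -m handwheel '[{"tx":0,"ty":0,"tz":-30,"roll":0},{"tx":0,"ty":0,"tz":-40,"roll":0},{"tx":0,"ty":0,"tz":-40,"roll":0},{"tx":0,"ty":0,"tz":-40,"roll":0},{"tx":0,"ty":0,"tz":-15,"roll":-0.1},{"tx":0,"ty":0,"tz":0,"roll":-0.12},{"tx":0,"ty":0,"tz":0,"roll":-0.119},{"tx":0,"ty":-20,"tz":0,"roll":0},{"tx":0,"ty":-35,"tz":0,"roll":0},{"tx":0,"ty":-35,"tz":0,"roll":0},{"tx":0,"ty":-35,"tz":0,"roll":0},{"tx":0,"ty":-35,"tz":0,"roll":0}]'; python3 -m handwheel '[{"tx":0,"ty":-35,"tz":0,"roll":0},{"tx":0,"ty":-35,"tz":0,"roll":0},{"tx":0,"ty":-35,"tz":0,"roll":0},{"tx":0,"ty":-35,"tz":0,"roll":0},{"tx":0,"ty":-35,"tz":0,"roll":0},{"tx":0,"ty":-35,"tz":0,"roll":0},{"tx":0,"ty":-35,"tz":0,"roll":0},{"tx":3,"ty":-35,"tz":0,"roll":0},{"tx":3,"ty":-35,"tz":0,"roll":0},{"tx":0,"ty":-25,"tz":0,"roll":0},{"tx":0,"ty":0,"tz":0,"roll":0},{"tx":0,"ty":0,"tz":0,"roll":0}]';python3 go.py 3 -10 0
```

```text
t: 23.2
tool_pos: [0.5026, 0.0566, 0.1918]
tool_rot: [0.202, -3.133, -0.001]
contact_force: [0.8, -0.2, -1.3]
opening: 0.0224
grip_force: 98.9
t: 24.2
tool_pos: [0.5401, -0.2809, 0.1914]
tool_rot: [0.197, -3.133, -0.003]
contact_force: [0.6, 1.2, -2.0]
opening: 0.0222
grip_force: 98.9
t 24.2 tx -1.7 ty -2.3 roll -0.0026 z 191.4 tilt [-0.002  0.002] open 0.0222 F [ 0.6  1.2 -2. ]
```

```bash
python3 -m handwheel '[{"tx":-1.5,"ty":-2,"tz":30,"roll":-0.002},{"tx":0,"ty":0,"tz":35,"roll":0},{"tx":0,"ty":0,"tz":30,"roll":0},{"tx":0,"ty":0,"tz":20,"roll":0},{"tx":0,"ty":0,"tz":0,"roll":0},{"tx":0,"ty":0,"tz":0,"roll":0}]';python3 go.py 3 -10 0
python3 - <<'E'
from h import *
for n in("scene","wrist"):
    im,d,K,k1,E=grab(n);np.savez("pics/%s11.npz"%n[0],im=im,d=d,K=K,k1=k1,E=E)
E
python3 blade.py s11 3 .06 .12;python3 blade.py w11 3 .06 .12
```

```text
t: 24.7
tool_pos: [0.5415, -0.2799, 0.0763]
tool_rot: [0.206, -3.132, -0.005]
contact_force: [0.5, 0.4, -1.0]
opening: 0.0225
grip_force: 98.9
t 24.7 tx -0.3 ty -3.1 roll 0.0029 z 76.3 tilt [-0.0034  0.0027] open 0.0225 F [ 0.5  0.4 -1. ]
x-0.14 y -0.7 (-11.1..12.7) z 96.8 n335
x-0.12 y -2.5 (-11.7..14.4) z 98.7 n318
x-0.10 y -2.4 (-11.5..14.0) z 98.1 n303
x-0.08 y -2.2 (-9.6..12.7) z 95.5 n238
x-0.06 y -0.6 (-7.9..10.3) z 92.2 n168
x-0.04 y 1.6 (-10.2..14.1) z 86.4 n229
x-0.02 y 1.8 (-22.5..19.9) z 90.0 n500
x-0.00 y 13.5 (-22.3..16.2) z 88.1 n144
x0.02 y -8.7 (-11.0..-6.1) z 83.6 n9
x0.04 y -5.9 (-10.4..-1.4) z 83.3 n39
x0.06 y -7.3 (-10.7..-1.7) z 82.0 n43
x0.08 y -0.1 (-10.3..13.0) z 81.3 n173
x0.10 y 1.3 (-9.8..14.3) z 80.4 n191
x0.12 y 2.2 (-10.2..15.0) z 79.4 n178
x0.14 y 1.3 (-9.3..13.9) z 78.6 n94
X range [-0.1466  0.1388]
x-0.12 y 1.0 (-11.9..13.9) z 102.6 n4044
x-0.10 y 1.3 (-11.5..13.9) z 102.0 n5518
x-0.08 y 1.1 (-10.3..12.6) z 99.8 n4164
x-0.06 y 1.1 (-8.6..10.6) z 97.1 n2622
x-0.04 y 1.2 (-10.3..12.4) z 89.9 n2682
x-0.02 y 0.9 (-21.3..23.0) z 90.5 n5485
x-0.00 y 1.3 (-10.7..13.4) z 88.7 n2743
x0.02 y 1.4 (-10.6..13.2) z 87.5 n1952
x0.04 y 1.5 (-10.6..13.4) z 86.8 n1549
X range [-0.1228  0.0462]
```

```bash
python3 -m handwheel '[{"tx":-3,"ty":-2,"tz":15,"roll":0.003},{"tx":0,"ty":0,"tz":15,"roll":0},{"tx":0,"ty":0,"tz":12,"roll":0},{"tx":0,"ty":0,"tz":6,"roll":0},{"tx":0,"ty":0,"tz":5,"roll":0},{"tx":0,"ty":0,"tz":3,"roll":0},{"tx":0,"ty":0,"tz":0,"roll":0},{"tx":0,"ty":0,"tz":0,"roll":0}]';python3 go.py 3 -10 0
```

```text
t: 25.47
tool_pos: [0.5461, -0.2837, 0.0227]
tool_rot: [-0.2, 3.135, -0.001]
contact_force: [0.0, -0.3, -1.6]
opening: 0.0225
grip_force: 99.0
t 25.4667 tx 3.9 ty 1.3 roll -0.0013 z 22.7 tilt [ 0.0007 -0.0005] open 0.0225 F [ 0.  -0.3 -1.6]
```

```bash
python3 -m handwheel '[{"tx":0,"ty":0,"tz":3,"roll":0},{"tx":0,"ty":0,"tz":0,"roll":0},{"tx":0,"ty":0,"tz":0,"roll":0}]';python3 -m handwheel '[{"tx":0,"ty":0,"tz":0,"roll":0},{"tx":0,"ty":0,"tz":0,"roll":0},{"tx":0,"ty":0,"tz":0,"roll":0},{"tx":0,"ty":0,"tz":-15,"roll":0},{"tx":0,"ty":0,"tz":-40,"roll":0},{"tx":0,"ty":0,"tz":-40,"roll":0},{"tx":20,"ty":20,"tz":-35,"roll":0},{"tx":20,"ty":35,"tz":-20,"roll":0},{"tx":10,"ty":35,"tz":-20,"roll":0},{"tx":0,"ty":20,"tz":-20,"roll":0},{"tx":0,"ty":0,"tz":0,"roll":0},{"tx":0,"ty":0,"tz":0,"roll":0}]' 42
python3 - <<'E'
from h import *
im,d,K,k1,E=grab("wrist");np.savez("pics/w12.npz",im=im,d=d,K=K,k1=k1,E=E)
a=(.36,.74,-.33,.03);s=1500;save("w12",grid(plane(im,K,k1,E,*a,.025,s),*a,s))
E
python3 steel.py w12; python3 tools.py w12 2>/dev/null; python3 blade.py w12 3 .021 .06
```

```text
t: 25.72
tool_pos: [0.5461, -0.2838, 0.0196]
tool_rot: [-0.2, 3.135, -0.001]
contact_force: [0.2, -0.0, -1.4]
opening: 0.0223
grip_force: 99.0
t: 26.72
tool_pos: [0.4864, -0.1842, 0.2072]
tool_rot: [-0.202, 3.131, -0.004]
contact_force: [-0.8, -0.3, -1.6]
opening: 0.042
grip_force: 0.0
w12 0 yaw rel 0.070 y@x=.08 -4.4, y@0 -10.0 [10.6 26.2 26.3 26.  25.8 28.7 36.7 41.5 42.3 42.2]
w12 1 yaw rel -0.109 y@x=.08 2.7, y@0 11.5 [31.6 31.6 31.4 31.3 31.6 30.7 16.2 15.9 16.3 16. ]
w12 2 yaw rel 0.057 y@x=.08 -2.4, y@0 -7.0 [35.4 35.3 35.2 34.9 34.6 34.6 34.5 23.8 23.5 23.6]
w12 table 0.0014
0 [('base', 0.0164), ('strip', 0.0285), (-0.12, 'zmax0.0448', 'y -0.0291 0.0290'), (-0.08, 'zmax0.0439', 'y -0.0125 0.0089'), (-0.05, 'zmax0.0434', 'y -0.0134 0.0091'), (0.05, 'z0.0288'), (0.09, 'z0.0201'), (0.12, 'znan'), (0.135, 'znan'), ('butt', -0.1286)]
1 [('base', 0.0165), ('strip', 0.0287), (-0.12, 'zmax0.0461', 'y -0.0285 0.0290'), (-0.08, 'zmax0.3068', 'y -0.0219 0.0091'), (-0.05, 'zmax0.2946', 'y -0.0105 0.0215'), (0.05, 'z0.0272'), (0.09, 'z0.0256'), (0.12, 'z0.0243'), (0.135, 'z0.0236'), ('but
[... 334 characters left out ...]
0469', 'y -0.0291 0.0292'), (-0.08, 'zmax0.0450', 'y -0.0128 0.0114'), (-0.05, 'zmax0.0398', 'y -0.0105 0.0084'), (0.05, 'z0.0272'), (0.09, 'z0.0258'), (0.12, 'znan'), (0.135, 'znan'), ('butt', -0.1389)]
x-0.14 y -0.3 (-23.9..23.7) z 38.6 n613
x-0.12 y 1.8 (-23.8..23.8) z 41.1 n1169
x-0.10 y 2.2 (-22.6..19.9) z 42.6 n890
x-0.08 y 2.3 (-12.4..11.5) z 40.9 n661
x-0.06 y 1.6 (-10.8..9.4) z 38.3 n489
x-0.04 y -0.5 (-12.2..10.4) z 31.1 n464
x-0.02 y -0.7 (-13.7..11.5) z 30.3 n551
x-0.00 y -1.0 (-13.8..11.5) z 29.4 n513
x0.02 y -0.9 (-13.9..11.4) z 28.6 n485
x0.04 y -2.5 (-23.3..21.9) z 27.7 n612
x0.06 y -5.8 (-23.6..10.8) z 26.7 n509
x0.08 y -6.9 (-14.8..3.4) z 25.9 n230
X range [-0.1399  0.0849]
```

View pics/w12.png

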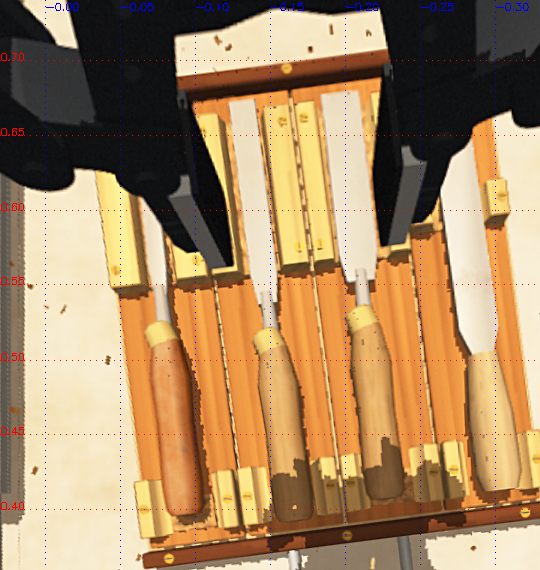

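The final view shows all four tools home. Rasp: y ≈ −1 mm, level. Wide: y ≈ +4 mm, about −0.03 rad, blade at slot height (tip (341,92), neck (360,282)). All are within tolerance, so I'm handing in.

```bash
python3 -c "from station import ctrl; print(ctrl.finish_job())"
```

```text
the job is handed in; nothing more can be done
None
```

I handed the job in at about 27 s of the 106 s. By my last camera measurements, all three chisels and the rasp lie home in their own beds, and I never touched the whetstone. The wide chisel sits least centred, about 4 mm across and 0.03 rad off, still inside the limits; I got no verdict back.

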